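# Dig out the fitting's cap from behind the can, stamp and beaker

## Task

The open pipe fitting needs its steel cap, which lies at the back of the small metal tray behind a can, a date stamp and a beaker. Clear those three off onto the ribbed rubber mat, all standing there upright together, then fetch the cap and lay it flat and centred on top of the fitting. Only when the cap is on, put the can, the stamp and the beaker back upright in the tray, each on the very spot where it stood at first.

Things in the scene. Friction and masses are not known exactly. Their poses are not given: they have to be found in the camera images.
- cap_mid (a point): Flat round stainless cap, 50 mm across, 10 mm high, 60 g, lying flat in the tray on the spot marked at the back. The point is its centre, 5 mm above its underside; z up.
- can_mid (a point): White and silver drinks can, filled and closed, 66 mm across, 122 mm high, about 0.37 kg. The point is on its axis half-way up, 61 mm above its foot; z up along the can.
- stamp_mid (a point): Hand date stamp: black square foot 34 x 34 mm, 20 mm high, with a red knob above it, 26 mm thick, up to 70 mm height; 60 g. The point is on its axis 35 mm above its foot; z up.
- beaker_mid (a point): Empty clear plastic beaker, 79 mm high, 56 mm across at the rim and narrowing to 47 mm at the foot, 40 g, walls rigid. The point is on its axis 39.5 mm above its foot; z up.
- parts_tray: Shallow bare-metal tray, fixed on the right of the table, 146 (x) x 196 (y) mm, floor 4 mm above the table, rim 10 mm high. Origin: centre of its underside; its -x side is the front and looks roughly to the robot. Four ringed spots on its floor: the cap's at (+31, 0) mm, and (+31, +62), (+31, -62) and (-31, 0) mm, on which can, stamp and beaker stand in a different arrangement each time (each within 3 mm of a spot's centre).
- side_mat: Black ribbed rubber mat, fixed flat on the table, 125 (x) x 264 (y) mm, 5 mm thick, its long side across the robot's view. Origin: centre of its underside; z up. It lies at the left of the table or in the middle; the fitting then has the other of these two places.
- fitting: Upright open steel pipe stub, fixed: foot 72 mm across, top flange 47 mm with a dark bore, flat top 60 mm above the table. Origin: centre of its underside; z up. A seaming machine over 1 m high begins at x = 0.545 m for y from -0.22 to +0.09 m: keep hand and wrist clear, cross between tray and other places at x of about 0.44 m. Other cans, 122 mm high, stand beyond x = 0.52 m at the left.
There are look-alikes about, which are no part of the job. There is more than one size of the part that bears cap_mid; the job needs the larger.

How it is judged:
By the outcome, as a careful person would: the job done as asked, in the order asked, and still so for the second after the job is handed in, with the robot touching nothing.
It also fails if it takes over 149 s, if anything falls off the work surface, if the arm or the gripper's body presses on something with over 40 N, if the wrist force passes 120 N, or if a joint passes its speed limit or range.

## Robot

A 7-joint arm with a two-finger parallel gripper is mounted at the origin on a cart in front of the work surface, level with it; the furniture and walls round the work are solid. World frame = base frame: x ahead of the robot, y to its left, z up, the work surface at z = 0. Lengths are in m, angles in rad, forces in N, time in s.
With the tool pointing down it reaches from about 0.425 to 0.875 m from the base axis. Payload 4.7 kg.
Tool frame: the origin (TCP) lies midway between the tips of the shut fingers; the grasp point (between the pads) lies 19 mm behind it; x points along the fingers, y is the direction in which the jaws open and shut, and the axes are right-handed (so a half turn about x gives the same grasp; the last joint's range is limited). The gripper opens to 87 mm and grips with 3 to 60 N. Pads are 19 mm wide; open, the fingers measure 117 mm over their backs; the gripper's body (75 mm by 190 mm) begins 51 mm behind the grasp point.
Start: joints at [1.249, 0.321, -0.07, 1.45, 0.023, 1.371, -0.057], TCP at [0.214, -0.614, 0.223] pointing down, gripper open.
Joint ranges: [-2.86, 2.86], [-0.3, 2.09], [-1.38, 1.24], [0.06, 2.45], [-1.56, 4.7], [0.09, 2.05], [-2.69, 2.69]. Speed limits (rad/s): [2.57, 2.57, 3.14, 3.14, 3.14, 3.14, 3.14].

## Interface

Orientations are given as a rotation vector (axis times angle).
In Python, from bench import ctrl gives the robot as it stands. The module is installed in compiled form; this text tells all that it offers.
- The arm moves only by the tool servo_tool, never from a script. Its arguments are lists of equal length, an entry for each row: "dp": the shift along the tool's x, y, z in units of 25 mm (1.0 is 25 mm), a list of three; "yaw": the turn about the tool's x in units of 6 degrees (1.0 is 6 degrees). A call has exactly 5 rows; each row shifts and turns the commanded pose from where the row before left it, along the tool's axes as they then stand; what a row does not reach is not made up. A row lasts 1/10 s, in which the tool goes at most 50 mm and 8.59 degrees, less where a joint would pass 70% of its speed; a pose out of reach is approached as far as the arm can. A call is refused whole if a number of a shift passes 1 or a number of a turn 1, either way. A call with a gripper value outside its range is refused whole. "fingers" is the opening, from 0 (shut) to 1 (fully open), set as the call begins (left out, the last holds). The fingers move at their own pace and stop on an object; "grip_force" is the grip in N (left out, the last holds). Time passes only in rows, so rows that do not move let the fingers close, or fill a call up. It gives the time, the measured TCP pose, the force and the opening at its end, in the units of the state.
- ctrl.get_state(): the state, without advancing time (a new reading comes with each control period).
- ctrl.get_image(name): name is "scene" or "top" or "wrist"; returns (picture, depth): 384x512x3 uint8, red, green, blue; 384x512 float32, m along the optical axis (not along the pixel's ray), 0 where there is no reading.
- ctrl.camera_info(name): a dict with "fx", "fy", "cx", "cy" (pixels), "extrinsics" (4x4, takes a point from world to camera coordinates); the wrist camera has in their place "hand_eye" (4x4, takes a point from camera to tool coordinates, whose origin is the TCP and whose axes are the tool frame's). Camera axes: x right, y down, z forward; pixel columns grow to the right and rows downward; lengths in m; the calibration is good to about 2 mm. The wrist camera is an equidistant fisheye: a pixel r from the principal point sees the ray r / f radians off the axis. A picture is of the moment at which its call begins: read the wrist's pose just before it. camera_info takes no time and is no camera call.
- ctrl.close_job(): hands the job in, once; it reports no verdict.
Trained networks look in the newest picture that a camera, given by its name, has taken for a name from the list of things; names that differ only in an ending like _2 or _b are one class to them, and where a whole thing is asked for, a point or a joint stands for the part that bears it (a point fixed in the world has none). Each returns a list of dicts, best first, with "score" (0 to 1); they miss things now and then, are a little off and sometimes report something else, mostly with a low value. They report only what shows in the picture. A call takes as long as a camera call. They do not tell look-alikes from the thing itself.
- ctrl.search_frame(camera, label): "extent" ([left, top, right, bottom] in pixels, round what is visible of it).
- ctrl.cut_out(camera, label): "region" (384x512 bool, what is visible of it) and "extent" ([left, top, right, bottom] in pixels, round what is visible of it).
The state is a dict: "time": time; "joint_positions": joint angles; "qd": joint speeds; "joint_torque": joint torques, N m; "position": TCP position; "tool_rot": TCP orientation; "ft_force": force on the tool from outside, world axes, zero at the start; "torque": the same for the moment, N m; "grip_width": opening from 0.0 (shut) to 1.0 (fully open).
Only numpy, scipy, OpenCV 4.12 (cv2) and the standard library are available. Lean on these libraries where they do the work, as an engineer would, in place of code of your own. Each camera call takes 0.05 s, during which the arm holds its last target.

## Working session

There is one attempt and no reset: what is moved stays moved. The work goes in short steps, Python scripts to look and compute and a tool call to move; the robot and the scene stay as the last step left them, time stands still between calls to the robot, and variables do not carry over. Pictures are saved under pics/ and viewed, and the job is handed in when it is done.

Besides the shell and the picture viewer there is one more tool, called after "Request:" by a JSON object that holds its "method" and its "body". servo_tool: Moves the arm, as the interface text tells. Its arguments: {"type":"object","properties":{"dp":{"type":"array","items":{"type":"array","items":{"type":"number"}}},"yaw":{"type":"array","items":{"type":"number"}},"fingers":{"type":"number"},"grip_force":{"type":"number"}},"required":["dp","yaw"]}

```bash
mkdir -p pics; cat > h.py <<'E'
import numpy as np, cv2
from bench import ctrl
from scipy.spatial.transform import Rotation as R
def save(im,name): cv2.imwrite('pics/'+name+'.png',cv2.cvtColor(im,cv2.COLOR_RGB2BGR))
def cloud(name,depth):
    c=ctrl.camera_info(name); v,u=np.mgrid[0:384,0:512]
    P=np.stack([(u-c['cx'])/c['fx']*depth,(v-c['cy'])/c['fy']*depth,depth],-1)
    E=np.array(c['extrinsics']); 
    return (P-E[:3,3])@E[:3,:3]
E
python3 - <<'E'
from h import *
np.set_printoptions(precision=4,suppress=True)
s=ctrl.get_state();print(s)
for n in ['scene','top','wrist']:
    im,d=ctrl.get_image(n); save(im,n+'0'); np.savez('pics/%s0.npz'%n,im=im,d=d); print(n,ctrl.camera_info(n))
E
```

```text
{'time': 0.0, 'joint_positions': array([ 1.2491,  0.3218, -0.0701,  1.4517,  0.0226,  1.3708, -0.0569]), 'qd': array([-0.0013,  0.0008, -0.0009, -0.001 ,  0.0001,  0.0009,  0.0001]), 'joint_torque': array([  0.0003, -49.1278,  -0.404 , -31.253 ,  -0.0639,   0.0436,
         0.0002]), 'position': array([ 0.2139, -0.6132,  0.2215]), 'tool_rot': array([ 2.0396,  0.3477, -2.0405]), 'ft_force': array([-0.5865, -1.1658, -0.3058]), 'torque': array([-0.0243,  0.0339, -0.0023]), 'grip_width': 1.001998802631093}
scene {'fx': 468.92133184295363, 'fy': 468.92133184295363, 'cx': 255.34853836312737, 'cy': 200.42770217671728, 'extrinsics': array([[-0.6297, -0.7766,  0.018 ,  0.2438],
       [-0.6157,  0.4849, -0.6211,  0.368 ],
       [ 0.4737, -0.4022, -0.7835,  0.9324],
       [ 0.    ,  0.    ,  0.    ,  1.    ]])}
top {'fx': 470.49103636107657, 'fy': 470.49103636107657, 'cx': 253.85617719964804, 'cy': 193.03421755241328, 'extrinsics': array([[-0.0006, -1.    ,  0.0073, -0.0529],
       [-0.9963, -0.0001, -0.0862,  0.4823],
       [ 0.0862, -0.0073, -0.9962,  1.2049],
       [ 0.    ,  0.    ,  0.    ,  1.    ]])}
wrist {'fx': 297.3186396354542, 'fy': 297.3186396354542, 'cx': 257.27427175301744, 'cy': 191.02051457369637, 'hand_eye': array([[-0.    , -0.3043,  0.9526, -0.1633],
       [ 1.    ,  0.0008,  0.0003,  0.0004],
       [-0.0008,  0.9526,  0.3043, -0.0841],
       [ 0.    ,  0.    ,  0.    ,  1.    ]])}
```

View pics/scene0.png

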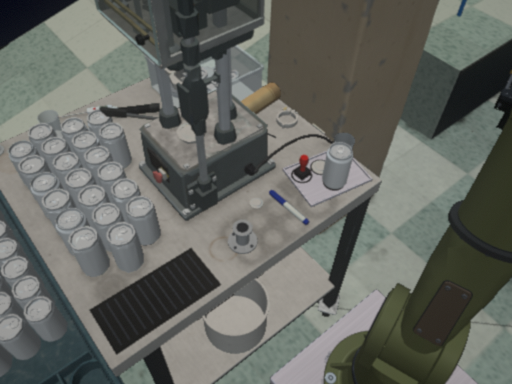

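View pics/top0.png

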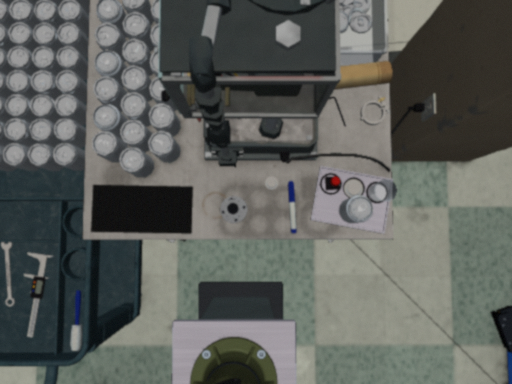

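View pics/wrist0.png

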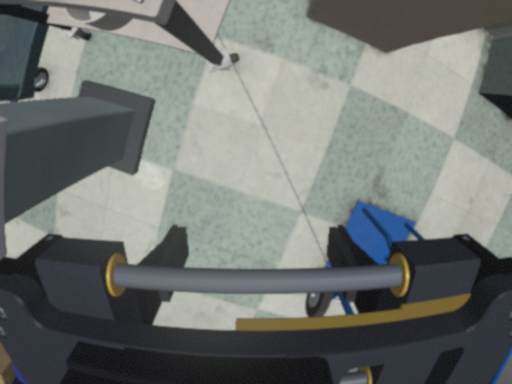

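```bash
cat > a.py <<'E'
from h import *
np.set_printoptions(precision=4,suppress=True)
z=np.load('pics/top0.npz');im=z['im'];P=cloud('top',z['d'])
save(cv2.resize(im[150:245,80:400],None,fx=2.5,fy=2.5,interpolation=cv2.INTER_CUBIC),'topcrop0')
z2=np.load('pics/scene0.npz');P2=cloud('scene',z2['d'])
save(cv2.resize(z2['im'][90:260,200:400],None,fx=3.5,fy=3.5,interpolation=cv2.INTER_CUBIC),'scenecrop0')
for cam,PP in [('top',P),('scene',P2)]:
  for l in ['cap_mid','can_mid','stamp_mid','beaker_mid','parts_tray','side_mat','fitting']:
    for r in ctrl.cut_out(cam,l)[:4]:
        if r['score']<.3: continue
        m=r['region']&(PP[...,2]>-.02); q=PP[m]
        if len(q)==0: continue
        zt=np.percentile(q[:,2],95)
        print(cam,l,round(r['score'],2),np.round(r['extent'],0),'n',m.sum(),'med',np.median(q,0),'min',np.percentile(q,3,axis=0),'max',np.percentile(q,97,axis=0))
print(ctrl.get_state()['time'])
E
python3 a.py
```

```text
top cap_mid 0.67 [343. 182. 361. 196.] n 274 med [ 0.4959 -0.3119  0.0123] min [ 0.4753 -0.336   0.0063] max [ 0.5156 -0.2911  0.0183]
top cap_mid 0.57 [264. 178. 275. 191.] n 107 med [ 0.51   -0.0984  0.0067] min [ 0.497  -0.1116  0.0027] max [ 0.5234 -0.0852  0.0112]
top can_mid 0.67 [338. 194. 372. 222.] n 721 med [ 0.4352 -0.2953  0.1204] min [ 0.4086 -0.3303  0.0407] max [ 0.4635 -0.2726  0.1277]
top can_mid 0.62 [364. 182. 393. 200.] n 506 med [ 0.4855 -0.3875  0.0391] min [ 0.4597 -0.4023  0.0065] max [ 0.5076 -0.3522  0.0847]
top stamp_mid 0.62 [322. 176. 340. 190.] n 185 med [ 0.5052 -0.2512  0.0279] min [ 0.4923 -0.27    0.0124] max [ 0.5218 -0.2396  0.0771]
top beaker_mid 0.95 [367. 181. 393. 199.] n 484 med [ 0.4858 -0.3875  0.0377] min [ 0.4607 -0.4022  0.0071] max [ 0.5073 -0.3521  0.0838]
top parts_tray 0.79 [310. 163. 392. 236.] n 2452 med [ 0.4574 -0.2807  0.0056] min [ 0.3888 -0.3949  0.0007] max [ 0.5424 -0.2124  0.0131]
top side_mat 0.81 [ 86. 186. 191. 234.] n 4750 med [0.4413 0.2416 0.0057] min [0.3814 0.1174 0.001 ] max [0.4995 0.3665 0.0105]
top fitting 0.83 [
[... 373 characters left out ...]
0.2731  0.1251]
scene can_mid 0.69 [ 88. 248. 222. 352.] n 6096 med [0.435  0.2514 0.0041] min [0.3786 0.1192 0.0008] max [0.4957 0.3663 0.0075]
scene stamp_mid 0.53 [292. 158. 311. 182.] n 288 med [ 0.5007 -0.2519  0.0241] min [ 0.4881 -0.2739  0.0035] max [ 0.5215 -0.2402  0.0741]
scene beaker_mid 0.48 [337. 132. 357. 149.] n 201 med [ 0.4928 -0.3982  0.0697] min [ 0.4555 -0.4061  0.0506] max [ 0.5072 -0.3614  0.0837]
scene parts_tray 0.56 [283. 151. 370. 208.] n 1791 med [ 0.4358 -0.2737  0.0042] min [ 0.3821 -0.398  -0.0004] max [ 0.5408 -0.2085  0.0125]
scene fitting 0.89 [228. 220. 260. 255.] n 742 med [0.4285 0.0079 0.0105] min [ 0.4055 -0.0271  0.0024] max [0.462  0.0322 0.0617]
0.85
```

View pics/topcrop0.png

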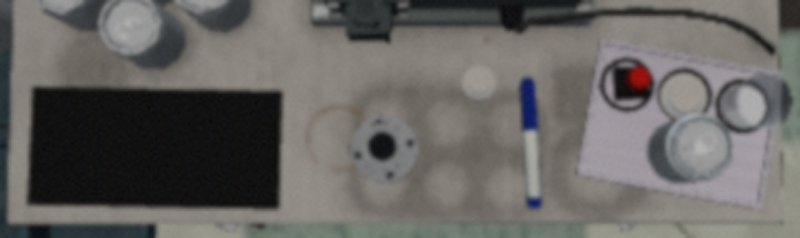

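View pics/scenecrop0.png

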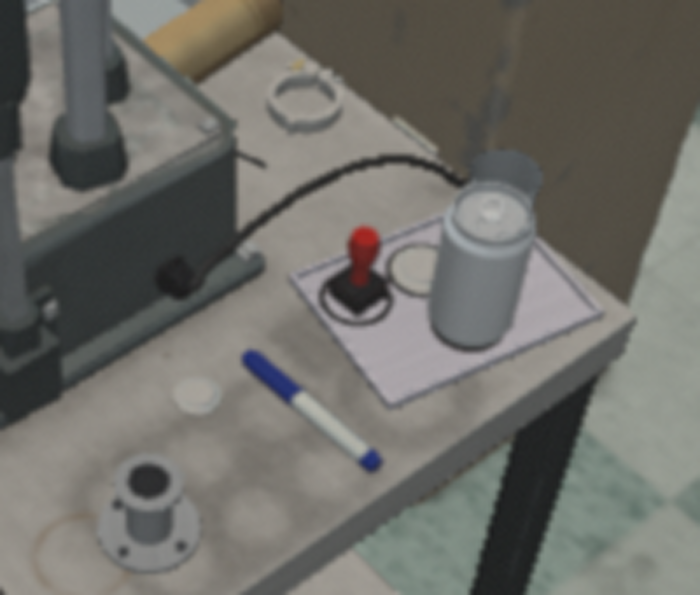

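```bash
cat > b.py <<'E'
from h import *
np.set_printoptions(precision=4,suppress=True)
print(R.from_rotvec([2.0396,.3477,-2.0405]).as_matrix())
z=np.load('pics/top0.npz');P=cloud('top',z['d']);z2=np.load('pics/scene0.npz');P2=cloud('scene',z2['d'])
Q=np.r_[P.reshape(-1,3)[z['d'].ravel()>0],P2.reshape(-1,3)[z2['d'].ravel()>0]]
a=Q[(Q[:,1]<-.41)&(Q[:,0]>.2)&(Q[:,0]<.9)&(Q[:,2]>.03)&(Q[:,1]>-.8)]
print('cabinet',len(a),a.min(0),a.max(0),np.percentile(a,[1,5,50],axis=0))
for y0 in np.arange(-.42,-.7,-.04):
    b=a[(a[:,1]<y0)&(a[:,1]>y0-.04)]; print(y0,len(b), b[:,0].min() if len(b) else 0, np.percentile(b[:,2],[0,50,100]) if len(b) else 0)
c=Q[(Q[:,1]>.1)&(Q[:,1]<.42)&(Q[:,0]<.62)&(Q[:,2]>.1)&(Q[:,2]<.13)]
for y0 in np.arange(.1,.42,.03):
    b=c[(c[:,1]>y0)&(c[:,1]<y0+.03)]; print('cans',round(y0,2),len(b), b[:,0].min() if len(b) else 0)
m=Q[(Q[:,1]>-.23)&(Q[:,1]<.1)&(Q[:,0]<.7)&(Q[:,0]>.3)&(Q[:,2]>.07)]
for y0 in np.arange(-.25,.12,.03):
    b=m[(m[:,1]>y0)&(m[:,1]<y0+.03)]; print('mach',round(y0,2),len(b), np.percentile(b[:,0],[0,2]) if len(b) else 0)
E
python3 b.py
```

```text
[[-0.0007  0.3296 -0.9441]
 [ 0.0017 -0.9441 -0.3296]
 [-1.     -0.0018  0.0001]]
cabinet 8657 [ 0.2    -0.7999  0.03  ] [ 0.8999 -0.4101  0.34  ] [[ 0.203  -0.7913  0.0323]
 [ 0.2174 -0.7617  0.0416]
 [ 0.7457 -0.6516  0.1427]]
-0.42 0 0 0
-0.45999999999999996 0 0 0
-0.49999999999999994 541 0.20002275884824058 [0.2896 0.3303 0.34  ]
-0.5399999999999999 129 0.20002226444972626 [0.2217 0.3055 0.3361]
-0.5799999999999998 38 0.23032381871780283 [0.3054 0.3085 0.3123]
-0.6199999999999999 5849 0.2480487217073541 [0.03   0.1311 0.3094]
-0.6599999999999999 827 0.26965699030935747 [0.03   0.136  0.3035]
cans 0.1 0 0
cans 0.13 305 0.5620884294638175
cans 0.16 654 0.557954350296843
cans 0.19 465 0.5298021163316609
cans 0.22 1070 0.5171873734464689
cans 0.25 690 0.5201856943504223
cans 0.28 669 0.5575801994580872
cans 0.31 607 0.5586994552272171
cans 0.34 0 0
cans 0.37 0 0
cans 0.4 0 0
mach -0.25 9 [0.5705 0.5706]
mach -0.22 366 [0.5643 0.5688]
mach -0.19 937 [0.5689 0.5805]
mach -0.16 3975 [0.5658 0.5705]
mach -0.13 3998 [0.5659 0.5702]
mach -0.1 5346 [0.5659 0.5712]
mach -0.07 4440 [0.5671 0.5703]
mach -0.04 4494 [0.5667 0.57  ]
mach -0.01 6158 [0.5436 0.5484]
mach 0.02 6170 [0.5439 0.5485]
mach 0.05 5440 [0.5661 0.5682]
mach 0.08 272 [0.5823 0.5836]
mach 0.11 0 0
```

```bash
cat >> h.py <<'E'
def rot(az): # tool x down, tool y at azimuth az(deg)
    a=np.radians(az); y=np.array([np.cos(a),np.sin(a),0]); x=np.array([0,0,-1.]); return np.c_[x,y,np.cross(x,y)]
def cur():
    s=ctrl.get_state(); M=R.from_rotvec(s['tool_rot']).as_matrix()
    return np.array(s['position']),M,np.degrees(np.arctan2(M[1,1],M[0,1])),s
def plan(target,az,n=None,dec=2,start=None):
    p,M,a,s=cur()
    if start is not None: p,a=np.array(start[:3]),start[3]
    t=np.array(target,float); da=(az-a+180)%360-180
    print('from',p.round(4),'az',round(a,1),'t',round(s['time'],2),'d',(t-p).round(4),'da',round(da,1),'q7',np.round(s['joint_positions'],2))
    N=n or max(int(np.ceil(max(np.linalg.norm(t-p)/.025*1.0,abs(da)/6)-1e-6)),1); N=int(np.ceil(N/5)*5)
    q,aa=p.copy(),a; D=[];Y=[]
    for i in range(1,N+1):
        goal=p+(t-p)*i/N; ga=a+da*i/N
        d=np.clip(np.round(rot(aa).T@(goal-q)/.025,dec),-1,1); y=np.clip(np.round(-(ga-aa)/6,dec),-1,1)
        q=q+rot(aa)@d*.025; aa-=y*6; D.append((d+0).tolist());Y.append(float(y+0))
    for i in range(0,N,5): print('dp',str(D[i:i+5]).replace(' ',''),'yaw',Y[i:i+5])
    print('end',q.round(4),round(aa,2))
E
python3 -c "
from h import *
plan([.41,-.305,.24],82)"
```

```text
from [ 0.2142 -0.6137  0.2226] az -70.8 t 0.85 d [0.1958 0.3087 0.0174] da 152.8 q7 [ 1.25  0.32 -0.07  1.45  0.02  1.37 -0.06]
dp [[-0.02,-0.3,-0.38],[-0.03,-0.27,-0.41],[-0.02,-0.23,-0.43],[-0.02,-0.19,-0.45],[-0.03,-0.15,-0.46]] yaw [-0.85, -0.85, -0.85, -0.84, -0.85]
dp [[-0.02,-0.11,-0.48],[-0.02,-0.07,-0.48],[-0.03,-0.02,-0.49],[-0.02,0.02,-0.48],[-0.02,0.06,-0.49]] yaw [-0.85, -0.85, -0.85, -0.85, -0.85]
dp [[-0.02,0.11,-0.47],[-0.03,0.15,-0.47],[-0.02,0.18,-0.45],[-0.02,0.23,-0.43],[-0.03,0.27,-0.41]] yaw [-0.85, -0.84, -0.85, -0.85, -0.85]
dp [[-0.02,0.3,-0.38],[-0.02,0.33,-0.36],[-0.03,0.36,-0.32],[-0.02,0.39,-0.29],[-0.02,0.42,-0.26]] yaw [-0.85, -0.85, -0.85, -0.84, -0.85]
dp [[-0.03,0.43,-0.22],[-0.02,0.46,-0.18],[-0.02,0.47,-0.13],[-0.03,0.47,-0.1],[-0.02,0.49,-0.05]] yaw [-0.85, -0.85, -0.85, -0.85, -0.85]
dp [[-0.02,0.49,-0.01],[-0.03,0.48,0.03],[-0.02,0.48,0.08],[-0.02,0.48,0.12],[-0.03,0.46,0.16]] yaw [-0.85, -0.84, -0.85, -0.85, -0.85]
end [ 0.41   -0.3049  0.2401] 82.0
```

Request:
{"method": "servo_tool", "body": {"dp": [[-0.02,-0.3,-0.38],[-0.03,-0.27,-0.41],[-0.02,-0.23,-0.43],[-0.02,-0.19,-0.45],[-0.03,-0.15,-0.46]], "yaw": [-0.85,-0.85,-0.85,-0.84,-0.85], "fingers": 1.0}}

```text
time: 1.35
position: [0.2471, -0.5619, 0.2257]
tool_rot: [1.761, 0.727, -1.761]
ft_force: [0.6, -0.6, 1.0]
grip_width: 0.998
```

Request:
{"method": "servo_tool", "body": {"dp": [[-0.02,-0.11,-0.48],[-0.02,-0.07,-0.48],[-0.03,-0.02,-0.49],[-0.02,0.02,-0.48],[-0.02,0.06,-0.49]], "yaw": [-0.85,-0.85,-0.85,-0.85,-0.85]}}

```text
time: 1.85
position: [0.2797, -0.5103, 0.2285]
tool_rot: [1.457, 1.027, -1.457]
ft_force: [-0.5, 0.7, -0.4]
grip_width: 0.998
```

Tracks exactly as planned.

Request:
{"method": "servo_tool", "body": {"dp": [[-0.02,0.11,-0.47],[-0.03,0.15,-0.47],[-0.02,0.18,-0.45],[-0.02,0.23,-0.43],[-0.03,0.27,-0.41]], "yaw": [-0.85,-0.84,-0.85,-0.85,-0.85]}}

```text
time: 2.35
position: [0.3124, -0.4589, 0.2315]
tool_rot: [1.134, 1.255, -1.134]
ft_force: [-0.1, -0.2, -0.1]
grip_width: 0.998
```

Request:
{"method": "servo_tool", "body": {"dp": [[-0.02,0.3,-0.38],[-0.02,0.33,-0.36],[-0.03,0.36,-0.32],[-0.02,0.39,-0.29],[-0.02,0.42,-0.26]], "yaw": [-0.85,-0.85,-0.85,-0.84,-0.85]}}

```text
time: 2.85
position: [0.345, -0.4075, 0.2343]
tool_rot: [0.798, 1.419, -0.799]
ft_force: [-0.0, 0.3, -0.4]
grip_width: 0.994
```

Request:
{"method": "servo_tool", "body": {"dp": [[-0.03,0.43,-0.22],[-0.02,0.46,-0.18],[-0.02,0.47,-0.13],[-0.03,0.47,-0.1],[-0.02,0.49,-0.05]], "yaw": [-0.85,-0.85,-0.85,-0.85,-0.85]}}

```text
time: 3.35
position: [0.3776, -0.3561, 0.2373]
tool_rot: [0.454, 1.522, -0.455]
ft_force: [1.7, 0.4, -0.2]
grip_width: 1.003
```

Request:
{"method": "servo_tool", "body": {"dp": [[-0.02,0.49,-0.01],[-0.03,0.48,0.03],[-0.02,0.48,0.08],[-0.02,0.48,0.12],[-0.03,0.46,0.16]], "yaw": [-0.85,-0.84,-0.85,-0.85,-0.85]}}

```text
time: 3.85
position: [0.4102, -0.3044, 0.2402]
tool_rot: [0.106, 1.568, -0.107]
ft_force: [0.3, -0.6, 0.3]
grip_width: 0.999
```

```bash
cat >> h.py <<'E'
def wcloud(d,p,M):
    c=ctrl.camera_info('wrist'); v,u=np.mgrid[0:384,0:512]
    x=u-c['cx'];y=v-c['cy'];r=np.hypot(x,y)/c['fx']; k=np.where(r>1e-6,np.tan(r)/np.maximum(r,1e-6),1)
    P=np.stack([x/c['fx']*k*d,y/c['fx']*k*d,d],-1); H=np.array(c['hand_eye'])
    T=P@H[:3,:3].T+H[:3,3]
    return T@M.T+p
def wproj(X,p,M):
    c=ctrl.camera_info('wrist');H=np.array(c['hand_eye']);T=(np.atleast_2d(X)-p)@M; C=(T-H[:3,3])@H[:3,:3]
    rho=np.hypot(C[:,0],C[:,1]);th=np.arctan2(rho,C[:,2]);
    return np.c_[c['cx']+c['fx']*th*C[:,0]/rho,c['cy']+c['fx']*th*C[:,1]/rho]
def pproj(cam,X):
    c=ctrl.camera_info(cam);E=np.array(c['extrinsics']);C=np.atleast_2d(X)@E[:3,:3].T+E[:3,3]
    return np.c_[c['cx']+c['fx']*C[:,0]/C[:,2],c['cy']+c['fy']*C[:,1]/C[:,2]]
def wshot(name):
    p,M,a,s=cur(); im,d=ctrl.get_image('wrist'); save(im,name); np.savez('pics/%s.npz'%name,im=im,d=d,p=p,M=M); return im,d,p,M,a,s
E
python3 -c "
from h import *
im,d,p,M,a,s=wshot('w1');print(p,a,s['time'],s['joint_positions'])
"
```

```text
[ 0.41021742 -0.30439672  0.24023817] 82.21379037977769 3.85 [ 1.08211447  0.03822171 -0.5054469   1.7491282   0.01919014  1.3587086
  2.00784486]
```

View pics/w1.png

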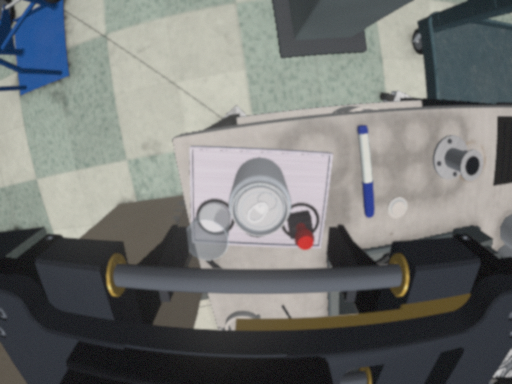

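```bash
cat > c.py <<'E'
from h import *
np.set_printoptions(precision=4,suppress=True)
z=np.load('pics/top0.npz');z2=np.load('pics/scene0.npz');w=np.load('pics/w1.npz')
C={'top':(cloud('top',z['d']),z['d'],z['im']),'scene':(cloud('scene',z2['d']),z2['d'],z2['im']),'wrist':(wcloud(w['d'],w['p'],w['M']),w['d'],w['im'])}
def fit(q):
    A=np.c_[2*q,np.ones(len(q))];s=np.linalg.lstsq(A,(q**2).sum(1),rcond=None)[0];return s[:2],np.sqrt(s[2]+s[:2]@s[:2])
for n,(P,d,im) in C.items():
    ok=d>0
    def sel(x,y,r,z0,z1): return P[ok&(np.hypot(P[...,0]-x,P[...,1]-y)<r)&(P[...,2]>z0)&(P[...,2]<z1)]
    for nm,a in {'can':(.435,-.301,.05,.112,.14),'stampk':(.507,-.25,.03,.055,.085),'beaker':(.485,-.375,.045,.072,.095),'fitting':(.438,0,.04,.052,.07),'stampfoot':(.507,-.25,.03,.015,.04)}.items():
        q=sel(*a)
        if len(q)<5: print(n,nm,len(q));continue
        c,r=cv2.minEnclosingCircle(q[:,:2].astype(np.float32)) ; print(n,nm,len(q),'mean',q.mean(0),'circ',np.array(c),r)
    q=P[ok&(P[...,0]>.46)&(P[...,0]<.62)&(P[...,1]<-.2)&(P[...,1]>-.42)&(abs(P[...,2])<.004)]; print(n,'table z',np.median(q[:,2]))
x0,y0=180,130
save(cv2.resize(w['im'][y0:y0+140,x0:x0+170],None,fx=4.5,fy=4.5,interpolation=cv2.INTER_CUBIC),'w1crop')
for l in ['cap_mid','can_mid','stamp_mid','beaker_mid','parts_tray','fitting']:
    for r in ctrl.cut_out('wrist',l)[:3]:
        q=C['wrist'][0][r['region']&(C['wrist'][1]>0)]
        print(l,round(r['score'],2),np.round(r['extent']),np.median(q,0) if len(q) else '')
E
python3 c.py
```

```text
top can 573 mean [ 0.4359 -0.3034  0.1213] circ [ 0.4364 -0.3047] 0.03295387327671051
top stampk 81 mean [ 0.5077 -0.2551  0.071 ] circ [ 0.5084 -0.2565] 0.012824280187487602
top beaker 108 mean [ 0.4849 -0.3835  0.081 ] circ [ 0.4839 -0.3773] 0.028314612805843353
top fitting 268 mean [0.4398 0.002  0.061 ] circ [0.4401 0.0021] 0.023300398141145706
top stampfoot 96 mean [ 0.5049 -0.2506  0.0243] circ [ 0.5074 -0.2562] 0.022425256669521332
top table z 0.0011671647852997782
scene can 427 mean [ 0.4315 -0.3038  0.1203] circ [ 0.4321 -0.3044] 0.032149966806173325
scene stampk 81 mean [ 0.5024 -0.2543  0.0673] circ [ 0.5036 -0.2555] 0.013180948793888092
scene beaker 84 mean [ 0.4885 -0.3918  0.0784] circ [ 0.4814 -0.3804] 0.02948153391480446
scene fitting 263 mean [0.4359 0.0013 0.0596] circ [0.4365 0.001 ] 0.02347501926124096
scene stampfoot 134 mean [ 0.5022 -0.2537  0.0236] circ [ 0.5056 -0.2569] 0.02195645682513714
scene table z 0.00022364263034557307
wrist can 2949 mean [ 0.4318 -0.3051  0.1215] circ [ 0.4342 -0.3054] 0.03290501609444618
wrist stampk 333 mean [ 0.5032 -0.2578  0.0701
[... 152 characters left out ...]
85 mean [ 0.4376 -0.0003  0.0611] circ [0.4388 0.0011] 0.024355383589863777
wrist stampfoot 438 mean [ 0.5008 -0.258   0.0249] circ [ 0.5072 -0.2571] 0.023024018853902817
wrist table z 0.0011115253105927064
cap_mid 0.57 [386. 194. 411. 219.] [ 0.5064 -0.1001  0.0064]
can_mid 0.7 [228. 159. 288. 233.] [ 0.4242 -0.3045  0.1215]
can_mid 0.6 [188. 146. 332. 249.] [ 0.4366 -0.2996  0.0054]
can_mid 0.26 [289. 211. 317. 250.] [ 0.5004 -0.2582  0.026 ]
stamp_mid 0.76 [286. 210. 314. 251.] [ 0.5004 -0.2584  0.0263]
beaker_mid 0.86 [188. 200. 232. 264.] [ 0.4925 -0.3796  0.0505]
parts_tray 0.89 [191. 148. 335. 247.] [ 0.4368 -0.2992  0.0054]
fitting 0.67 [433. 136. 486. 182.] [ 0.434  -0.0087  0.0163]
```

View pics/w1crop.png

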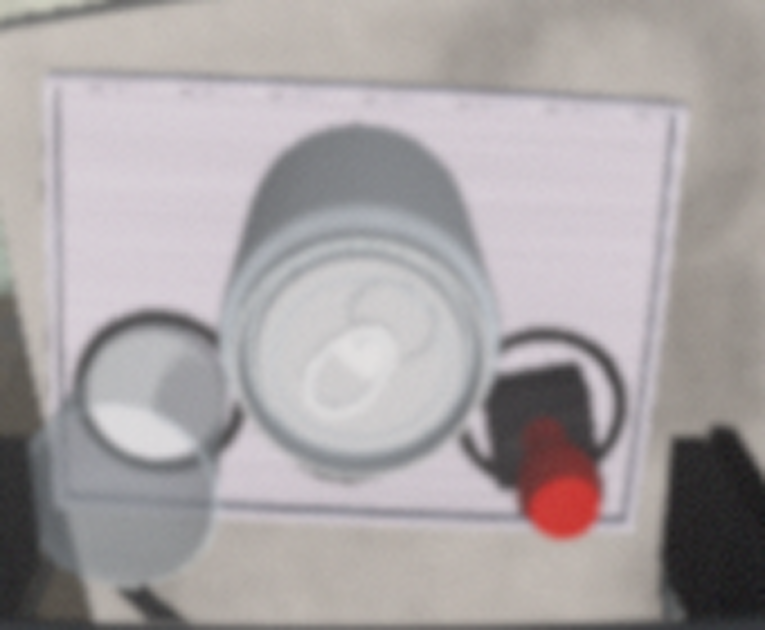

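Request:
{"method": "servo_tool", "body": {"dp": [[0.5,0.05,0.5],[0.5,0.06,0.47],[1,0,0],[1,0,0],[1,0,0]], "yaw": [0,0,0,0,0]}}

```text
time: 4.7
position: [0.434, -0.3063, 0.1391]
tool_rot: [0.111, 1.568, -0.111]
ft_force: [-0.2, 0.5, 0.4]
grip_width: 1.002
```

Request:
{"method": "servo_tool", "body": {"dp": [[1,0,0],[1,0,0],[0.8,0,0],[0,0,0],[0,0,0]], "yaw": [0,0,0,0,0]}}

```text
time: 5.2
position: [0.4342, -0.3059, 0.0703]
tool_rot: [0.111, 1.568, -0.11]
ft_force: [0.3, -0.4, 0.9]
grip_width: 1.002
```

Request:
{"method": "servo_tool", "body": {"dp": [[0,0,0],[0,0,0],[0,0,0],[0,0,0],[0,0,0]], "yaw": [0,0,0,0,0], "fingers": 0.6, "grip_force": 30}}

```text
time: 5.7
position: [0.4348, -0.3057, 0.0708]
tool_rot: [0.109, 1.567, -0.11]
ft_force: [-1.1, 0.7, 3.7]
grip_width: 0.757
```

Request:
{"method": "servo_tool", "body": {"dp": [[-0.5,0,0],[-1,0,0],[-1,0,0],[-1,0,0],[-0.9,0.3,-0.04]], "yaw": [0,0,0,0,0]}}

```text
time: 6.2
position: [0.4337, -0.2988, 0.1812]
tool_rot: [0.111, 1.568, -0.111]
ft_force: [0.9, -0.3, -3.2]
grip_width: 0.757
```

Request:
{"method": "servo_tool", "body": {"dp": [[0,0.7,-0.09],[0,1,-0.13],[0,1,-0.13],[0,1,-0.13],[0,1,-0.13]], "yaw": [0,0,0,0,0]}}

```text
time: 6.7
position: [0.4344, -0.1767, 0.1783]
tool_rot: [0.11, 1.571, -0.108]
ft_force: [-0.7, -0.1, -3.2]
grip_width: 0.756
```

Request:
{"method": "servo_tool", "body": {"dp": [[0,1,-0.13],[0,1,-0.13],[0,1,-0.13],[0,1,-0.13],[0,1,-0.13]], "yaw": [0,0,0,0,0]}}

```text
time: 7.2
position: [0.4353, -0.0511, 0.1784]
tool_rot: [0.109, 1.571, -0.109]
ft_force: [-0.1, 0.6, -3.5]
grip_width: 0.755
```

Request:
{"method": "servo_tool", "body": {"dp": [[0,1,-0.13],[0,1,-0.13],[0,1,-0.13],[0,1,-0.13],[0,1,-0.13]], "yaw": [0,0,0,0,0]}}

```text
time: 7.7
position: [0.4362, 0.0744, 0.1784]
tool_rot: [0.108, 1.571, -0.11]
ft_force: [0.0, -0.1, -3.6]
grip_width: 0.756
```

Request:
{"method": "servo_tool", "body": {"dp": [[0,1,-0.13],[0,1,-0.13],[0,1,-0.13],[0,0.6,-0.08],[0,0.4,-0.05]], "yaw": [0,0,0,0,0]}}

```text
time: 8.2
position: [0.437, 0.1756, 0.1785]
tool_rot: [0.107, 1.571, -0.108]
ft_force: [-0.1, -0.2, -4.1]
grip_width: 0.755
```

```bash
python3 -c "
from h import *
plan([.44,.25,.074],82)"
```

```text
from [0.437  0.1756 0.1785] az 82.2 t 8.2 d [ 0.003   0.0744 -0.1045] da -0.2 q7 [ 0.64  0.   -1.07  1.91  0.    1.24  1.01]
dp [[0.42,0.3,-0.03],[0.42,0.29,-0.03],[0.41,0.3,-0.03],[0.42,0.3,-0.02],[0.42,0.29,-0.03]] yaw [0.0, 0.01, 0.0, 0.0, 0.01]
dp [[0.42,0.3,-0.03],[0.42,0.29,-0.03],[0.41,0.3,-0.03],[0.42,0.3,-0.03],[0.42,0.29,-0.03]] yaw [0.0, 0.0, 0.0, 0.01, 0.0]
end [0.4399 0.2499 0.074 ] 82.01
```

Request:
{"method": "servo_tool", "body": {"dp": [[0,1,-0.12],[0,1,-0.13],[0.3,1,-0.13],[0.7,0,0],[1,0,0]], "yaw": [0,0,0,0,0]}}

```text
time: 8.7
position: [0.4388, 0.2509, 0.129]
tool_rot: [0.107, 1.568, -0.107]
ft_force: [0.9, -0.6, -3.8]
grip_width: 0.753
```

Request:
{"method": "servo_tool", "body": {"dp": [[1,0,0],[0.8,0,0],[0.3,0,0],[0.1,0,0],[0,0,0]], "yaw": [0,0,0,0,0]}}

```text
time: 9.2
position: [0.4399, 0.2493, 0.0751]
tool_rot: [0.109, 1.568, -0.109]
ft_force: [0.1, 0.2, -3.9]
grip_width: 0.758
```

Request:
{"method": "servo_tool", "body": {"dp": [[0.08,0,0],[0.04,0,0],[0.02,0,0],[0,0,0],[0,0,0]], "yaw": [0,0,0,0,0]}}

```text
time: 9.7
position: [0.4407, 0.2491, 0.0719]
tool_rot: [0.11, 1.567, -0.11]
ft_force: [-0.4, 0.6, -1.5]
grip_width: 0.751
```

Request:
{"method": "servo_tool", "body": {"dp": [[0.02,0,0],[0,0,0],[0,0,0],[0,0,0],[0,0,0]], "yaw": [0,0,0,0,0], "fingers": 1.0}}

```text
time: 10.2
position: [0.4404, 0.2491, 0.0711]
tool_rot: [0.11, 1.568, -0.11]
ft_force: [-0.8, 0.0, -0.4]
grip_width: 0.993
```

```bash
python3 -c "
from h import *
p,M,a,s=cur();print(p,a,s['grip_width'],s['joint_positions'].round(2))"
```

```text
[0.44043129 0.2491056  0.07110494] 81.99988253996919 0.9929079056556298 [ 0.38  0.31 -1.07  1.95  0.32  1.06  0.61]
```

Request:
{"method": "servo_tool", "body": {"dp": [[-1,0,0],[-1,0,0],[-1,0,0],[-0.6,-0.5,0.07],[0,-1,0.14]], "yaw": [0,0,0,0,0]}}

```text
time: 10.7
position: [0.4412, 0.2138, 0.1634]
tool_rot: [0.109, 1.564, -0.104]
ft_force: [0.6, 0.0, -0.6]
grip_width: 1.005
```

Request:
{"method": "servo_tool", "body": {"dp": [[0,-1,0.14],[0,-1,0.14],[0,-1,0.14],[0,-1,0.14],[0,-1,0.14]], "yaw": [0,0,0,0,0], "fingers": 0.65}}

```text
time: 11.2
position: [0.4401, 0.0839, 0.1612]
tool_rot: [0.109, 1.567, -0.11]
ft_force: [0.0, 0.4, 0.6]
grip_width: 0.678
```

Request:
{"method": "servo_tool", "body": {"dp": [[0,-1,0.14],[0,-1,0.14],[0,-1,0.14],[0,-1,0.14],[0,-1,0.14]], "yaw": [0,0,0,0,0]}}

```text
time: 11.7
position: [0.4401, -0.0422, 0.1611]
tool_rot: [0.109, 1.568, -0.11]
ft_force: [-0.0, 0.3, -0.4]
grip_width: 0.652
```

Request:
{"method": "servo_tool", "body": {"dp": [[0,-1,0.14],[0,-1,0.14],[0,-1,0.14],[0,-1,0.14],[0,-1,0.14]], "yaw": [0,0,0,0,0]}}

```text
time: 12.2
position: [0.4401, -0.1684, 0.1611]
tool_rot: [0.109, 1.568, -0.11]
ft_force: [-0.6, 1.1, 0.1]
grip_width: 0.654
```

```bash
python3 -c "
from h import *
plan([.44,-.262,.16],105)
plan([.507,-.257,.11],105,start=[.44,-.262,.16,105])"
```

```text
from [ 0.4401 -0.1684  0.1611] az 82.0 t 12.2 d [-0.0001 -0.0936 -0.0011] da 23.0 q7 [ 1.02  0.01 -0.71  1.94  0.01  1.2   1.74]
dp [[0.01,-0.74,0.1],[0.01,-0.75,0.05],[0.01,-0.75,-0.02],[0.0,-0.74,-0.08],[0.01,-0.74,-0.13]] yaw [-0.77, -0.76, -0.77, -0.76, -0.77]
end [ 0.44   -0.262   0.1601] 105.0
from [ 0.44  -0.262  0.16 ] az 105 t 12.2 d [ 0.067  0.005 -0.05 ] da 0 q7 [ 1.02  0.01 -0.71  1.94  0.01  1.2   1.74]
dp [[0.4,-0.1,0.53],[0.4,-0.1,0.53],[0.4,-0.1,0.52],[0.4,-0.1,0.53],[0.4,-0.1,0.53]] yaw [0.0, 0.0, 0.0, 0.0, 0.0]
end [ 0.507 -0.257  0.11 ] 105.0
```

Request:
{"method": "servo_tool", "body": {"dp": [[0,-0.74,0.1],[0,-0.75,0.05],[0,-0.75,-0.02],[0,-0.74,-0.08],[0,-0.74,-0.13]], "yaw": [-0.77,-0.77,-0.77,-0.76,-0.76]}}

```text
time: 12.7
position: [0.4401, -0.2617, 0.161]
tool_rot: [-0.208, 1.561, 0.208]
ft_force: [0.7, 0.1, 0.0]
grip_width: 0.653
```

Request:
{"method": "servo_tool", "body": {"dp": [[0.4,-0.1,0.53],[0.4,-0.1,0.53],[0.4,-0.1,0.53],[0.4,-0.1,0.53],[0.4,-0.1,0.53]], "yaw": [0,0,0,0,0]}}

```text
time: 13.2
position: [0.5079, -0.256, 0.1105]
tool_rot: [-0.205, 1.561, 0.205]
ft_force: [-0.3, -0.0, 0.5]
grip_width: 0.651
```

```bash
cat > d.py <<'E'
import sys
from h import *
np.set_printoptions(precision=4,suppress=True)
im,d,p,M,a,s=wshot(sys.argv[1]);print(p,a,s['time'],s['joint_positions'].round(2),s['grip_width'])
P=wcloud(d,p,M)
for nm,q in {'can':(.4345,-.305,.05,.112,.14),'stampk':(.507,-.257,.03,.055,.085),'beaker':(.4825,-.3775,.045,.07,.095),'cap':(.496,-.317,.03,.009,.02),'fitting':(.4385,.0012,.035,.052,.066)}.items():
    x,y,r,z0,z1=q
    t=P[(d>0)&(np.hypot(P[...,0]-x,P[...,1]-y)<r)&(P[...,2]>z0)&(P[...,2]<z1)]
    if len(t)>20:
        c,rr=cv2.minEnclosingCircle(t[:,:2].astype(np.float32)); print(nm,len(t),t.mean(0),np.array(c),rr)
E
python3 d.py w2
```

```text
[ 0.5079 -0.256   0.1105] 104.97469045497733 13.2 [ 0.99  0.3  -0.66  1.77  0.2   1.14  2.1 ] 0.650539644058393
stampk 891 [ 0.5042 -0.2578  0.0709] [ 0.5065 -0.2572] 0.012935259379446507
beaker 1636 [ 0.4847 -0.3826  0.0787] [ 0.4822 -0.3787] 0.02887740172445774
cap 2182 [ 0.4928 -0.3138  0.0127] [ 0.494  -0.3145] 0.025411974638700485
fitting 421 [ 0.4442 -0.0104  0.0608] [ 0.4401 -0.002 ] 0.02319600060582161
```

View pics/w2.png

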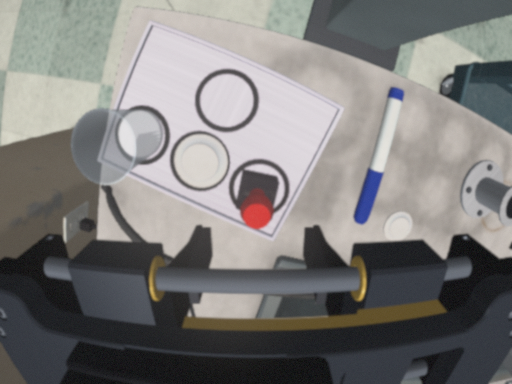

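Request:
{"method": "servo_tool", "body": {"dp": [[0.5,-0.03,-0.06],[1,0,0],[1,0,0],[0.44,0,0],[0,0,0]], "yaw": [0,0,0,0,0]}}

```text
time: 13.75
position: [0.5042, -0.2568, 0.0359]
tool_rot: [-0.203, 1.564, 0.207]
ft_force: [0.3, -0.7, -0.2]
grip_width: 0.651
```

Request:
{"method": "servo_tool", "body": {"dp": [[0,0,0],[0,0,0],[0,0,0],[0,0,0],[0,0,0]], "yaw": [0,0,0,0,0], "fingers": 0.15, "grip_force": 15}}

```text
time: 14.25
position: [0.5063, -0.2573, 0.038]
tool_rot: [-0.206, 1.561, 0.205]
ft_force: [-0.4, 0.3, 1.1]
grip_width: 0.284
```

```bash
python3 -c "
from h import *
plan([.44,-.22,.12],105,start=[.5065,-.2573,.1,105])
plan([.43,.14,.12],140,n=20,start=[.44,-.22,.12,105])"
```

```text
from [ 0.5065 -0.2573  0.1   ] az 105 t 14.25 d [-0.0665  0.0373  0.02  ] da 0 q7 [ 0.96  0.38 -0.63  1.84  0.26  1.01  2.05]
dp [[-0.16,0.43,-0.44],[-0.16,0.42,-0.43],[-0.16,0.43,-0.44],[-0.16,0.42,-0.44],[-0.16,0.43,-0.43]] yaw [0.0, 0.0, 0.0, 0.0, 0.0]
end [ 0.4401 -0.22    0.12  ] 105.0
from [ 0.44 -0.22  0.12] az 105 t 14.25 d [-0.01  0.36  0.  ] da 35 q7 [ 0.96  0.38 -0.63  1.84  0.26  1.01  2.05]
dp [[0.0,0.7,0.17],[0.0,0.7,0.19],[0.0,0.69,0.2],[0.0,0.68,0.24],[0.0,0.67,0.25]] yaw [-0.29, -0.29, -0.3, -0.29, -0.29]
dp [[0.0,0.67,0.27],[0.0,0.66,0.29],[0.0,0.65,0.31],[0.0,0.64,0.33],[0.0,0.63,0.35]] yaw [-0.29, -0.29, -0.29, -0.3, -0.29]
dp [[0.0,0.61,0.37],[0.0,0.61,0.39],[0.0,0.59,0.41],[0.0,0.59,0.43],[0.0,0.56,0.44]] yaw [-0.29, -0.29, -0.29, -0.29, -0.3]
dp [[0.0,0.56,0.46],[0.0,0.54,0.47],[0.0,0.52,0.5],[0.0,0.51,0.51],[0.0,0.5,0.52]] yaw [-0.29, -0.29, -0.29, -0.29, -0.29]
end [0.43 0.14 0.12] 139.98
```

Request:
{"method": "servo_tool", "body": {"dp": [[-0.5,0,0],[-0.8,0,0],[-1,0,0],[-0.2,0,0],[0,0,0]], "yaw": [0,0,0,0,0]}}

```text
time: 14.75
position: [0.5069, -0.2576, 0.1014]
tool_rot: [-0.207, 1.559, 0.204]
ft_force: [-0.4, 0.3, -0.9]
grip_width: 0.27
```

Request:
{"method": "servo_tool", "body": {"dp": [[-0.16,0.43,-0.44],[-0.16,0.42,-0.43],[-0.16,0.43,-0.44],[-0.16,0.42,-0.44],[-0.16,0.43,-0.43]], "yaw": [0,0,0,0,0]}}

```text
time: 15.25
position: [0.4382, -0.2191, 0.1188]
tool_rot: [-0.204, 1.563, 0.206]
ft_force: [0.0, -1.1, -1.3]
grip_width: 0.275
```

Request:
{"method": "servo_tool", "body": {"dp": [[0,0.7,0.17],[0,0.7,0.19],[0,0.69,0.2],[0,0.68,0.24],[0,0.67,0.25]], "yaw": [-0.29,-0.29,-0.3,-0.29,-0.29]}}

```text
time: 15.75
position: [0.4375, -0.1277, 0.1199]
tool_rot: [-0.328, 1.546, 0.328]
ft_force: [-0.1, 0.4, -0.4]
grip_width: 0.275
```

Request:
{"method": "servo_tool", "body": {"dp": [[0,0.67,0.27],[0,0.66,0.29],[0,0.65,0.31],[0,0.64,0.33],[0,0.63,0.35]], "yaw": [-0.29,-0.29,-0.29,-0.3,-0.29]}}

```text
time: 16.25
position: [0.4345, -0.0383, 0.1201]
tool_rot: [-0.447, 1.524, 0.446]
ft_force: [0.0, -0.2, -0.7]
grip_width: 0.275
```

Request:
{"method": "servo_tool", "body": {"dp": [[0,0.61,0.37],[0,0.61,0.39],[0,0.59,0.41],[0,0.59,0.43],[0,0.56,0.44]], "yaw": [-0.29,-0.29,-0.29,-0.29,-0.3]}}

```text
time: 16.75
position: [0.4323, 0.0517, 0.12]
tool_rot: [-0.565, 1.496, 0.565]
ft_force: [1.8, 0.1, -1.4]
grip_width: 0.279
```

Request:
{"method": "servo_tool", "body": {"dp": [[0,0.56,0.46],[0,0.54,0.47],[0,0.52,0.5],[0,0.51,0.51],[0,0.5,0.52]], "yaw": [-0.29,-0.29,-0.29,-0.29,-0.29]}}

```text
time: 17.25
position: [0.4298, 0.1417, 0.12]
tool_rot: [-0.683, 1.461, 0.683]
ft_force: [0.4, 0.2, -0.9]
grip_width: 0.276
```

```bash
python3 d.py w3 ; python3 -c "
from h import *
im,d=ctrl.get_image('scene');save(im,'s3')"
```

```text
[0.4298 0.1417 0.12  ] 140.09615416901565 17.25 [ 0.71  0.03 -1.08  2.02  0.03  1.11  2.06] 0.27564572686668803
fitting 2466 [0.4378 0.0023 0.0612] [0.4386 0.0015] 0.023817919194698334
```

View pics/w3.png

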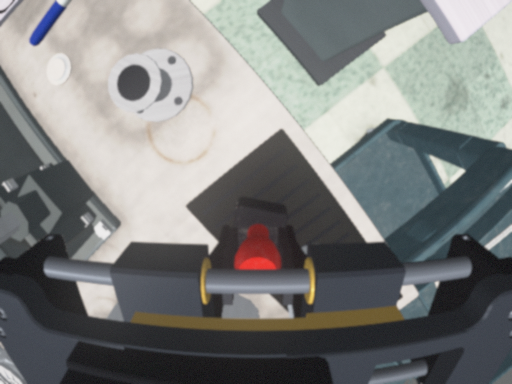

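View pics/s3.png

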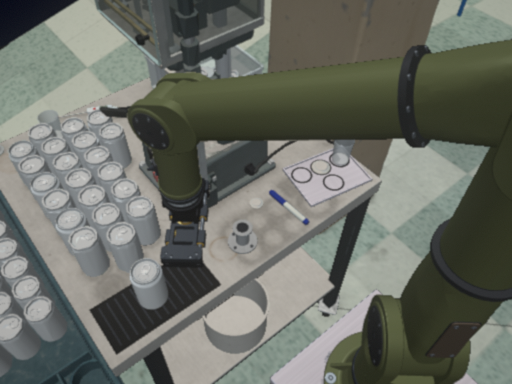

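Request:
{"method": "servo_tool", "body": {"dp": [[0.5,-0.05,0],[1,0,0],[1,0,0],[0.5,0,0],[0.15,0,0]], "yaw": [0,0,0,0,0]}}

```text
time: 17.85
position: [0.4289, 0.1381, 0.0389]
tool_rot: [-0.679, 1.466, 0.682]
ft_force: [-5.9, -1.5, 14.3]
grip_width: 0.276
```

Request:
{"method": "servo_tool", "body": {"dp": [[0.06,0,0],[0.04,0,0],[0.02,0,0],[0,0,0],[0,0,0]], "yaw": [0,0,0,0,0]}}

```text
time: 18.35
position: [0.4313, 0.1396, 0.0394]
tool_rot: [-0.68, 1.461, 0.68]
ft_force: [-3.4, 0.8, 10.1]
grip_width: 0.273
```

Request:
{"method": "servo_tool", "body": {"dp": [[-0.06,0,0],[0,0,0],[0,0,0],[0,0,0],[0,0,0]], "yaw": [0,0,0,0,0]}}

```text
time: 18.85
position: [0.4307, 0.1392, 0.0396]
tool_rot: [-0.681, 1.462, 0.681]
ft_force: [-0.2, 0.5, -0.5]
grip_width: 0.275
```

Request:
{"method": "servo_tool", "body": {"dp": [[0,0,0],[0,0,0],[0,0,0],[0,0,0],[0,0,0]], "yaw": [0,0,0,0,0], "fingers": 0.6}}

```text
time: 19.35
position: [0.4308, 0.1394, 0.0398]
tool_rot: [-0.681, 1.461, 0.681]
ft_force: [-0.4, 0.3, -0.1]
grip_width: 0.579
```

```bash
python3 d.py w4; python3 -c "
from h import *
im,d=ctrl.get_image('scene');save(im[180:380,60:300],'s4')"
```

```text
[0.4308 0.1394 0.0398] 139.96313411586385 19.35 [ 0.62  0.21 -1.05  2.1   0.22  0.95  1.89] 0.5789199007108169
fitting 4698 [0.4372 0.003  0.0612] [0.4383 0.0018] 0.024352191016077995
```

View pics/w4.png

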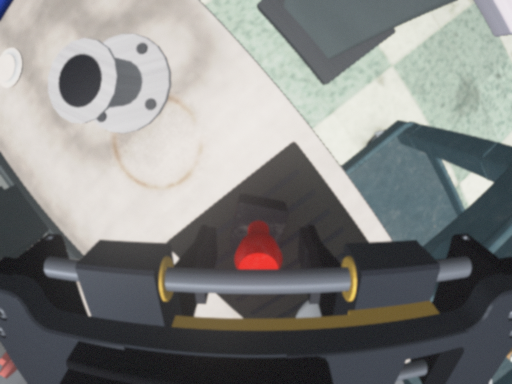

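```bash
python3 -c "
from h import *
plan([.44,-.31,.135],85,n=20,start=[.4308,.1394,.135,140])
plan([.4823,-.3785,.10],85,start=[.44,-.31,.135,85])"
```

```text
from [0.4308 0.1394 0.135 ] az 140 t 19.45 d [ 0.0092 -0.4494  0.    ] da -55 q7 [ 0.62  0.21 -1.05  2.1   0.22  0.95  1.89]
dp [[0.0,-0.59,-0.68],[0.0,-0.63,-0.64],[0.0,-0.65,-0.62],[0.0,-0.68,-0.59],[0.0,-0.71,-0.55]] yaw [0.46, 0.46, 0.46, 0.45, 0.46]
dp [[0.0,-0.74,-0.51],[0.0,-0.76,-0.48],[0.0,-0.78,-0.45],[0.0,-0.8,-0.4],[0.0,-0.82,-0.37]] yaw [0.46, 0.46, 0.46, 0.46, 0.45]
dp [[0.0,-0.84,-0.33],[0.0,-0.85,-0.28],[0.0,-0.87,-0.25],[0.0,-0.87,-0.2],[0.0,-0.89,-0.16]] yaw [0.46, 0.46, 0.46, 0.46, 0.45]
dp [[0.0,-0.89,-0.12],[0.0,-0.89,-0.08],[0.0,-0.9,-0.03],[0.0,-0.9,0.01],[0.0,-0.9,0.05]] yaw [0.46, 0.46, 0.46, 0.46, 0.46]
end [ 0.4399 -0.31    0.135 ] 84.98
from [ 0.44  -0.31   0.135] az 85 t 19.45 d [ 0.0423 -0.0685 -0.035 ] da 0 q7 [ 0.62  0.21 -1.05  2.1   0.22  0.95  1.89]
dp [[0.28,-0.52,0.38],[0.28,-0.51,0.39],[0.28,-0.52,0.38],[0.28,-0.52,0.39],[0.28,-0.51,0.38]] yaw [0.0, 0.0, 0.0, 0.0, 0.0]
end [ 0.4822 -0.3784  0.1   ] 85.0
```

Request:
{"method": "servo_tool", "body": {"dp": [[-0.5,0,0],[-1,0,0],[-1,0,0],[-1,0,0],[-0.3,0,0]], "yaw": [0,0,0,0,0]}}

```text
time: 19.95
position: [0.4323, 0.1399, 0.137]
tool_rot: [-0.682, 1.458, 0.679]
ft_force: [0.4, -0.7, -0.4]
grip_width: 0.597
```

Request:
{"method": "servo_tool", "body": {"dp": [[0,-0.59,-0.68],[0,-0.63,-0.64],[0,-0.65,-0.62],[0,-0.68,-0.59],[0,-0.71,-0.55]], "yaw": [0.46,0.46,0.46,0.45,0.46]}}

```text
time: 20.45
position: [0.4325, 0.0248, 0.1344]
tool_rot: [-0.491, 1.515, 0.491]
ft_force: [0.2, 0.4, -0.4]
grip_width: 0.598
```

Request:
{"method": "servo_tool", "body": {"dp": [[0,-0.74,-0.51],[0,-0.76,-0.48],[0,-0.78,-0.45],[0,-0.8,-0.4],[0,-0.82,-0.37]], "yaw": [0.46,0.46,0.46,0.46,0.45]}}

```text
time: 20.95
position: [0.4351, -0.0871, 0.1347]
tool_rot: [-0.305, 1.549, 0.305]
ft_force: [0.6, -0.5, -0.7]
grip_width: 0.598
```

Request:
{"method": "servo_tool", "body": {"dp": [[0,-0.84,-0.33],[0,-0.85,-0.28],[0,-0.87,-0.25],[0,-0.87,-0.2],[0,-0.89,-0.16]], "yaw": [0.46,0.46,0.46,0.46,0.45], "fingers": 1.0}}

```text
time: 21.45
position: [0.4375, -0.1996, 0.1347]
tool_rot: [-0.117, 1.568, 0.117]
ft_force: [-0.5, 0.4, 0.4]
grip_width: 0.954
```

Request:
{"method": "servo_tool", "body": {"dp": [[0,-0.89,-0.12],[0,-0.89,-0.08],[0,-0.9,-0.03],[0,-0.9,0.01],[0,-0.9,0.05]], "yaw": [0.46,0.46,0.46,0.46,0.46]}}

```text
time: 21.95
position: [0.4395, -0.3119, 0.1347]
tool_rot: [0.073, 1.57, -0.073]
ft_force: [-0.7, -0.1, 0.4]
grip_width: 1.001
```

Request:
{"method": "servo_tool", "body": {"dp": [[0.28,-0.52,0.38],[0.28,-0.51,0.39],[0.28,-0.52,0.38],[0.28,-0.52,0.39],[0.28,-0.51,0.38]], "yaw": [0,0,0,0,0]}}

```text
time: 22.45
position: [0.4819, -0.3801, 0.0992]
tool_rot: [0.071, 1.57, -0.071]
ft_force: [0.1, 0.4, -0.3]
grip_width: 1.001
```

```bash
python3 d.py w5; python3 -c "
from h import *
w=np.load('pics/w5.npz');print(wproj([[.4823,-.3785,.083],[.4823,-.3785,.004]],w['p'],w['M']))"
```

```text
[ 0.4819 -0.3801  0.0992] 84.8103220434599 22.45 [ 1.1   0.39 -0.59  1.67  0.24  1.15  1.93] 1.0011136332332542
can 281 [ 0.4757 -0.329   0.1284] [ 0.476  -0.3281] 0.004360934253782034
beaker 1792 [ 0.4883 -0.3787  0.0792] [ 0.4824 -0.378 ] 0.02829788811504841
cap 2020 [ 0.4922 -0.3156  0.0126] [ 0.4942 -0.3148] 0.02552901580929756
[[260.2160312  229.6497591 ]
 [259.43135234 192.88872129]]
```

View pics/w5.png

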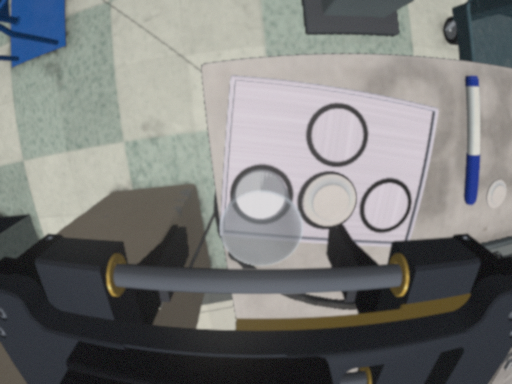

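Request:
{"method": "servo_tool", "body": {"dp": [[0.37,0.08,0.02],[1,0,0],[0.7,0,0],[0.3,0,0],[0,0,0]], "yaw": [0,0,0,0,0]}}

```text
time: 23.0
position: [0.4814, -0.3755, 0.0394]
tool_rot: [0.071, 1.572, -0.068]
ft_force: [-0.4, -0.4, 0.7]
grip_width: 1.001
```

Request:
{"method": "servo_tool", "body": {"dp": [[0,0,0],[0,0,0],[0,0,0],[0,0,0],[0,0,0]], "yaw": [0,0,0,0,0], "fingers": 0.45, "grip_force": 12}}

```text
time: 23.5
position: [0.4824, -0.3767, 0.0409]
tool_rot: [0.069, 1.569, -0.07]
ft_force: [-0.7, -0.0, 1.5]
grip_width: 0.63
```

```bash
python3 -c "
from h import *
plan([.44,-.31,.13],70,start=[.4822,-.378,.12,85])
plan([.428,.338,.13],15,n=30,start=[.44,-.31,.13,70])"
```

```text
from [ 0.4822 -0.378   0.12  ] az 85 t 23.5 d [-0.0422  0.068   0.01  ] da -15 q7 [ 1.08  0.45 -0.57  1.73  0.28  1.04  1.9 ]
dp [[-0.08,0.51,-0.38],[-0.08,0.49,-0.41],[-0.08,0.47,-0.44],[-0.08,0.45,-0.46],[-0.08,0.42,-0.48]] yaw [0.5, 0.5, 0.5, 0.5, 0.5]
end [ 0.44 -0.31  0.13] 70.0
from [ 0.44 -0.31  0.13] az 70 t 23.5 d [-0.012  0.648  0.   ] da -55 q7 [ 1.08  0.45 -0.57  1.73  0.28  1.04  1.9 ]
dp [[0.0,0.81,-0.31],[0.0,0.79,-0.34],[0.0,0.79,-0.36],[0.0,0.77,-0.39],[0.0,0.76,-0.41]] yaw [0.31, 0.3, 0.31, 0.3, 0.31]
dp [[0.0,0.75,-0.43],[0.0,0.73,-0.46],[0.0,0.72,-0.48],[0.0,0.7,-0.51],[0.0,0.68,-0.52]] yaw [0.3, 0.31, 0.3, 0.31, 0.31]
dp [[0.0,0.67,-0.55],[0.0,0.65,-0.57],[0.0,0.63,-0.59],[0.0,0.61,-0.61],[0.0,0.6,-0.63]] yaw [0.3, 0.31, 0.3, 0.31, 0.3]
dp [[0.0,0.57,-0.65],[0.0,0.55,-0.66],[0.0,0.53,-0.69],[0.0,0.51,-0.7],[0.0,0.48,-0.71]] yaw [0.31, 0.3, 0.31, 0.31, 0.3]
dp [[0.0,0.46,-0.73],[0.0,0.44,-0.75],[0.0,0.41,-0.76],[0.0,0.39,-0.77],[0.0,0.37,-0.78]] yaw [0.31, 0.3, 0.31, 0.3, 0.31]
dp [[0.0,0.34,-0.8],[0.0,0.31,-0.8],[0.0,0.29,-0.82],[0.0,0.26,-0.82],[0.0,0.23,-0.83]] yaw [0.3, 0.31, 0.31, 0.3, 0.31]
end [0.4279 0.3379 0.13  ] 14.98
```

Request:
{"method": "servo_tool", "body": {"dp": [[-0.5,0,0],[-1,0,0],[-1,0,0],[-1,0,0],[-1,0,0]], "yaw": [0,0,0,0,0]}}

```text
time: 24.0
position: [0.4824, -0.3764, 0.1551]
tool_rot: [0.069, 1.569, -0.07]
ft_force: [1.6, -0.7, -0.6]
grip_width: 0.626
```

Request:
{"method": "servo_tool", "body": {"dp": [[-0.25,0.51,-0.38],[-0.25,0.49,-0.41],[-0.25,0.47,-0.44],[-0.25,0.45,-0.46],[-0.25,0.42,-0.48]], "yaw": [0.5,0.5,0.5,0.5,0.5]}}

```text
time: 24.5
position: [0.44, -0.3077, 0.1855]
tool_rot: [0.276, 1.552, -0.276]
ft_force: [-0.3, -0.2, 0.1]
grip_width: 0.624
```

Request:
{"method": "servo_tool", "body": {"dp": [[0,0.81,-0.31],[0,0.79,-0.34],[0,0.79,-0.36],[0,0.77,-0.39],[0,0.76,-0.41]], "yaw": [0.31,0.3,0.31,0.3,0.31]}}

```text
time: 25.0
position: [0.4383, -0.1993, 0.1852]
tool_rot: [0.4, 1.533, -0.401]
ft_force: [0.2, 0.1, 0.0]
grip_width: 0.629
```

Request:
{"method": "servo_tool", "body": {"dp": [[0,0.75,-0.43],[0,0.73,-0.46],[0,0.72,-0.48],[0,0.7,-0.51],[0,0.68,-0.52]], "yaw": [0.3,0.31,0.3,0.31,0.31]}}

```text
time: 25.5
position: [0.4364, -0.0914, 0.1851]
tool_rot: [0.525, 1.505, -0.526]
ft_force: [0.7, -0.4, 0.1]
grip_width: 0.625
```

Request:
{"method": "servo_tool", "body": {"dp": [[0,0.67,-0.55],[0,0.65,-0.57],[0,0.63,-0.59],[0,0.61,-0.61],[0,0.6,-0.63]], "yaw": [0.3,0.31,0.3,0.31,0.3]}}

```text
time: 26.0
position: [0.4345, 0.0167, 0.185]
tool_rot: [0.648, 1.471, -0.649]
ft_force: [0.9, 0.1, 0.6]
grip_width: 0.628
```

Request:
{"method": "servo_tool", "body": {"dp": [[0,0.57,-0.65],[0,0.55,-0.66],[0,0.53,-0.69],[0,0.51,-0.7],[0,0.48,-0.71]], "yaw": [0.31,0.3,0.31,0.31,0.3]}}

```text
time: 26.5
position: [0.4325, 0.1247, 0.185]
tool_rot: [0.771, 1.428, -0.772]
ft_force: [0.1, 0.4, -0.7]
grip_width: 0.627
```

```bash
python3 -c "
from h import *
plan([.428,.338,.18],15)"
```

```text
from [0.4325 0.1247 0.185 ] az 33.2 t 26.5 d [-0.0045  0.2133 -0.005 ] da -18.2 q7 [ 0.84 -0.11 -1.1   1.94 -0.1   1.25  0.35]
dp [[0.02,0.45,-0.72],[0.02,0.43,-0.74],[0.02,0.41,-0.75],[0.02,0.38,-0.76],[0.02,0.36,-0.78]] yaw [0.3, 0.31, 0.3, 0.31, 0.3]
dp [[0.02,0.33,-0.79],[0.02,0.31,-0.79],[0.02,0.28,-0.81],[0.02,0.25,-0.81],[0.02,0.23,-0.82]] yaw [0.3, 0.31, 0.3, 0.31, 0.3]
end [0.428  0.3379 0.18  ] 15.01
```

Request:
{"method": "servo_tool", "body": {"dp": [[0.02,0.45,-0.72],[0.02,0.43,-0.74],[0.02,0.41,-0.75],[0.02,0.38,-0.76],[0.02,0.36,-0.78]], "yaw": [0.3,0.31,0.3,0.31,0.3]}}

```text
time: 27.0
position: [0.4305, 0.2309, 0.1826]
tool_rot: [0.894, 1.377, -0.894]
ft_force: [-0.4, 0.0, -0.2]
grip_width: 0.626
```

Request:
{"method": "servo_tool", "body": {"dp": [[0.02,0.33,-0.79],[0.02,0.31,-0.79],[0.02,0.28,-0.81],[0.02,0.25,-0.81],[0.02,0.23,-0.82]], "yaw": [0.3,0.31,0.3,0.31,0.3]}}

```text
time: 27.5
position: [0.428, 0.3375, 0.1798]
tool_rot: [1.015, 1.321, -1.015]
ft_force: [0.3, 0.5, -0.1]
grip_width: 0.624
```

```bash
python3 d.py w6; python3 -c "
from h import *
plan([.428,.338,.045],15)"
```

```text
[0.428  0.3375 0.1798] 14.959640358097618 27.5 [ 0.3   0.32 -1.19  1.74  0.31  1.29 -0.7 ] 0.6241614066251475
from [0.4267 0.3416 0.1802] az 15.1 t 27.55 d [ 0.0013 -0.0036 -0.1352] da -0.1 q7 [ 0.3   0.32 -1.19  1.74  0.31  1.29 -0.7 ]
dp [[0.54,0.0,0.02],[0.54,0.0,0.01],[0.54,0.0,0.02],[0.54,0.01,0.01],[0.54,0.0,0.02]] yaw [0.0, 0.0, 0.01, 0.0, 0.0]
dp [[0.55,0.0,0.01],[0.54,0.0,0.02],[0.54,0.0,0.01],[0.54,0.0,0.02],[0.54,0.0,0.01]] yaw [0.0, 0.0, 0.0, 0.01, 0.0]
end [0.4279 0.338  0.045 ] 14.99
```

View pics/w6.png

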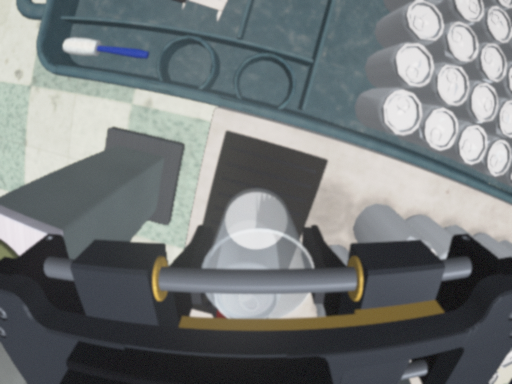

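Request:
{"method": "servo_tool", "body": {"dp": [[0.6,0,0],[1,0,0],[1,0,0],[1,0,0],[0.9,0,0]], "yaw": [0,0,0,0,0]}}

```text
time: 28.05
position: [0.428, 0.3343, 0.0648]
tool_rot: [1.013, 1.321, -1.016]
ft_force: [-0.1, -0.8, -1.2]
grip_width: 0.627
```

Request:
{"method": "servo_tool", "body": {"dp": [[0.6,0,0],[0.3,0,0],[0.06,0,0],[0,0,0],[0,0,0]], "yaw": [0,0,0,0,0]}}

```text
time: 28.55
position: [0.4286, 0.3371, 0.0437]
tool_rot: [1.015, 1.321, -1.012]
ft_force: [-0.2, 0.5, -0.7]
grip_width: 0.633
```

Request:
{"method": "servo_tool", "body": {"dp": [[0.05,0,0],[0.04,0,0],[0,0,0],[0,0,0],[0,0,0]], "yaw": [0,0,0,0,0]}}

```text
time: 29.05
position: [0.4284, 0.3374, 0.0418]
tool_rot: [1.015, 1.321, -1.012]
ft_force: [-2.0, -0.2, 6.0]
grip_width: 0.628
```

Request:
{"method": "servo_tool", "body": {"dp": [[0,0,0],[0,0,0],[0,0,0],[0,0,0],[0,0,0]], "yaw": [0,0,0,0,0], "fingers": 1.0}}

```text
time: 29.55
position: [0.4279, 0.3365, 0.0404]
tool_rot: [1.013, 1.322, -1.014]
ft_force: [0.7, 0.1, -0.5]
grip_width: 0.963
```

```bash
python3 d.py w7; python3 -c "
from h import *
plan([.44,.0,.16],82,start=[.4285,.337,.16,15])
plan([.45,-.315,.11],82,start=[.44,0,.16,82])
plan([.494,-.3147,.06],82,start=[.45,-.315,.11,82])"
```

```text
[0.4279 0.3365 0.0404] 15.04038044015192 29.55 [ 0.17  0.48 -1.06  1.88  0.48  1.06 -0.82] 0.9634244601506897
from [0.4285 0.337  0.16  ] az 15 t 29.6 d [ 0.0115 -0.337   0.    ] da 67 q7 [ 0.17  0.48 -1.06  1.88  0.48  1.06 -0.82]
dp [[0.0,-0.2,0.88],[0.0,-0.27,0.85],[0.0,-0.34,0.84],[0.0,-0.4,0.8],[0.0,-0.46,0.77]] yaw [-0.74, -0.75, -0.74, -0.75, -0.74]
dp [[0.0,-0.52,0.74],[0.0,-0.58,0.69],[0.0,-0.63,0.64],[0.0,-0.67,0.59],[0.0,-0.72,0.54]] yaw [-0.75, -0.74, -0.75, -0.74, -0.74]
dp [[0.0,-0.76,0.48],[0.0,-0.8,0.42],[0.0,-0.82,0.36],[0.0,-0.86,0.29],[0.0,-0.87,0.22]] yaw [-0.75, -0.74, -0.75, -0.74, -0.75]
end [ 4.399e-01 -1.000e-04  1.600e-01] 82.02
from [0.44 0.   0.16] az 82 t 29.6 d [ 0.01  -0.315 -0.05 ] da 0 q7 [ 0.17  0.48 -1.06  1.88  0.48  1.06 -0.82]
dp [[0.13,-0.83,0.14],[0.14,-0.83,0.15],[0.13,-0.82,0.14],[0.13,-0.83,0.14],[0.14,-0.83,0.15]] yaw [0.0, 0.0, 0.0, 0.0, 0.0]
dp [[0.13,-0.83,0.14],[0.13,-0.83,0.14],[0.14,-0.82,0.15],[0.13,-0.83,0.14],[0.13,-0.83,0.14]] yaw [0.0, 0.0, 0.0, 0.0, 0.0]
dp [[0.14,-0.83,0.15],[0.13,-0.83,0.14],[0.13,-0.83,0.14],[0.14,-0.82,0.15],[0.13,-0.83,0.14]] yaw [0.0, 0.0, 0.0, 0.0, 0.0]
end [ 0.45  -0.315  0.11 ] 82.0
from [ 0.45  -0.315  0.11 ] az 82 t 29.6 d [ 0.044   0.0003 -0.05  ] da 0 q7 [ 0.17  0.48 -1.06  1.88  0.48  1.06 -0.82]
dp [[0.4,0.05,0.35],[0.4,0.05,0.35],[0.4,0.05,0.34],[0.4,0.06,0.35],[0.4,0.05,0.35]] yaw [0.0, 0.0, 0.0, 0.0, 0.0]
end [ 0.494  -0.3146  0.06  ] 82.0
```

View pics/w7.png

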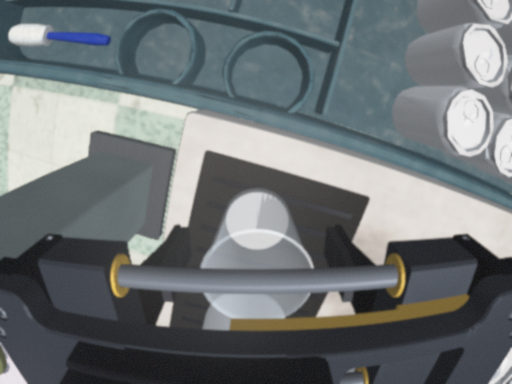

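Request:
{"method": "servo_tool", "body": {"dp": [[-1,0,0],[-1,0,0],[-1,0,0],[-1,0,0],[-1,0,0]], "yaw": [0,0,0,0,0]}}

```text
time: 30.1
position: [0.4278, 0.3366, 0.1664]
tool_rot: [1.013, 1.322, -1.014]
ft_force: [0.7, -1.4, 0.5]
grip_width: 1.0
```

Request:
{"method": "servo_tool", "body": {"dp": [[0,-0.2,0.88],[0,-0.27,0.85],[0,-0.34,0.84],[0,-0.4,0.8],[0,-0.46,0.77]], "yaw": [-0.74,-0.75,-0.74,-0.75,-0.74]}}

```text
time: 30.6
position: [0.4317, 0.2236, 0.1653]
tool_rot: [0.714, 1.451, -0.714]
ft_force: [0.0, -0.6, -0.4]
grip_width: 1.0
```

Request:
{"method": "servo_tool", "body": {"dp": [[0,-0.52,0.74],[0,-0.58,0.69],[0,-0.63,0.64],[0,-0.67,0.59],[0,-0.72,0.54]], "yaw": [-0.75,-0.74,-0.75,-0.74,-0.74]}}

```text
time: 31.1
position: [0.4358, 0.111, 0.1656]
tool_rot: [0.411, 1.53, -0.413]
ft_force: [-0.4, -0.1, 0.6]
grip_width: 1.005
```

Request:
{"method": "servo_tool", "body": {"dp": [[0,-0.76,0.48],[0,-0.8,0.42],[0,-0.82,0.36],[0,-0.86,0.29],[0,-0.87,0.22]], "yaw": [-0.75,-0.74,-0.75,-0.74,-0.75]}}

```text
time: 31.6
position: [0.4395, -0.0012, 0.1655]
tool_rot: [0.105, 1.568, -0.107]
ft_force: [-0.2, 0.1, -1.2]
grip_width: 1.004
```

Request:
{"method": "servo_tool", "body": {"dp": [[0.14,-0.83,0.14],[0.14,-0.83,0.15],[0.14,-0.82,0.14],[0.14,-0.83,0.14],[0.14,-0.83,0.15]], "yaw": [0,0,0,0,0]}}

```text
time: 32.1
position: [0.4432, -0.1066, 0.1478]
tool_rot: [0.108, 1.568, -0.109]
ft_force: [-0.2, 0.4, 0.2]
grip_width: 0.998
```

Request:
{"method": "servo_tool", "body": {"dp": [[0.14,-0.83,0.14],[0.14,-0.83,0.14],[0.14,-0.82,0.15],[0.14,-0.83,0.14],[0.14,-0.83,0.14]], "yaw": [0,0,0,0,0]}}

```text
time: 32.6
position: [0.4464, -0.2122, 0.1302]
tool_rot: [0.109, 1.568, -0.109]
ft_force: [0.5, 0.5, 0.1]
grip_width: 0.998
```

Request:
{"method": "servo_tool", "body": {"dp": [[0.14,-0.83,0.14],[0.14,-0.83,0.14],[0.14,-0.82,0.15],[0.14,-0.83,0.14],[0.14,-0.83,0.14]], "yaw": [0,0,0,0,0]}}

```text
time: 33.1
position: [0.4496, -0.3172, 0.1126]
tool_rot: [0.109, 1.568, -0.109]
ft_force: [0.4, 0.7, 0.9]
grip_width: 1.002
```

```bash
python3 d.py w8
```

```text
[ 0.4496 -0.3172  0.1126] 82.05174002929466 33.1 [ 1.22  0.27 -0.74  1.81  0.2   1.13  1.84] 1.0017794775039786
can 684 [ 0.4505 -0.2714  0.1277] [ 0.4553 -0.2699] 0.01157985907047987
cap 1761 [ 0.4916 -0.3142  0.0126] [ 0.4936 -0.3141] 0.025656692683696747
```

View pics/w8.png

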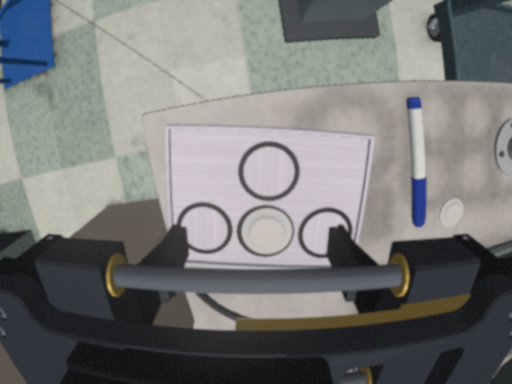

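```bash
cat > e.py <<'E'
from h import *
np.set_printoptions(precision=4,suppress=True)
import sys
w=np.load('pics/%s.npz'%sys.argv[1]);P=wcloud(w['d'],w['p'],w['M']);g=w['im'].astype(float).mean(2)
f=(abs(P[...,2]-.005)<.006)&(w['d']>0)
def fit(q):
    A=np.c_[2*q,np.ones(len(q))];s=np.linalg.lstsq(A,(q**2).sum(1),rcond=None)[0];return s[:2],np.sqrt(s[2]+s[:2]@s[:2])
c0=np.array([.494-.0304,-.3145+.006]);th=np.radians(-11.3);Rm=np.array([[np.cos(th),-np.sin(th)],[np.sin(th),np.cos(th)]])
cs=[]
L=[(31,0),(31,62),(31,-62),(-31,0)]
for l in L:
    c=c0+Rm@np.array(l)/1000
    for it in range(4):
        r=np.hypot(P[...,0]-c[0],P[...,1]-c[1]); m=f&(r>.022)&(r<.036)&(g<np.median(g[f&(r<.045)])-35)
        q=P[m][:,:2]; c,rr=fit(q)
    print(l,len(q),c,rr); cs.append(c)
A=np.array(cs);B=np.array(L)/1000;a=A-A.mean(0);b=B-B.mean(0)
U,S,V=np.linalg.svd(b.T@a);Rr=(U@V).T;t=A.mean(0)-Rr@B.mean(0);print('tray',t,np.degrees(np.arctan2(Rr[1,0],Rr[0,0])),'res',A-(B@Rr.T+t))
for l in L:print(l,t+Rr@np.array(l)/1000)
plan([.494,-.3145,.0075],82)
E
python3 e.py w8; python3 e.py w5
```

```text
(31, 0) 766 [ 0.4938 -0.3122] 0.029397374579658676
(31, 62) 692 [ 0.5071 -0.2544] 0.027610741066304043
(31, -62) 796 [ 0.4842 -0.3754] 0.027246175970503887
(-31, 0) 1093 [ 0.436 -0.305] 0.02728336149318096
tray [ 0.465 -0.309] -10.181083307696582 res [[-0.0017  0.0023]
 [ 0.0006 -0.001 ]
 [-0.0004  0.0002]
 [ 0.0015 -0.0015]]
(31, 0) [ 0.4955 -0.3145]
(31, 62) [ 0.5065 -0.2535]
(31, -62) [ 0.4846 -0.3755]
(-31, 0) [ 0.4345 -0.3035]
from [ 0.4486 -0.3215  0.1119] az 81.8 t 33.15 d [ 0.0454  0.007  -0.1044] da 0.2 q7 [ 1.22  0.27 -0.74  1.81  0.2   1.13  1.84]
dp [[0.84,0.11,0.35],[0.83,0.1,0.35],[0.84,0.11,0.36],[0.83,0.11,0.35],[0.84,0.1,0.35]] yaw [-0.01, 0.0, -0.01, -0.01, 0.0]
end [ 0.494  -0.3146  0.0074] 81.98
(31, 0) 878 [ 0.4939 -0.3113] 0.029982354615138564
(31, 62) 948 [ 0.507  -0.2533] 0.027764837457028617
(31, -62) 615 [ 0.4893 -0.3763] 0.030899414648568095
(-31, 0) 1180 [ 0.4357 -0.305 ] 0.027165003806506275
tray [ 0.4662 -0.3093] -8.160284841986078 res [[-0.0029  0.0024]
 [ 0.0014 -0.001 ]
 [ 0.0013 -0.0013]
 [ 0.0003 -0.0001]]
(31, 0) [ 0.4969 -0.3137]
(31, 62) [ 0.5057 -0.2523]
(31, -62) [ 0.4881 -0.375 ]
(-31, 0) [ 0.4355 -0.3049]
from [ 0.4486 -0.3215  0.1119] az 81.8 t 33.15 d [ 0.0454  0.007  -0.1044] da 0.2 q7 [ 1.22  0.27 -0.74  1.81  0.2   1.13  1.84]
dp [[0.84,0.11,0.35],[0.83,0.1,0.35],[0.84,0.11,0.36],[0.83,0.11,0.35],[0.84,0.1,0.35]] yaw [-0.01, 0.0, -0.01, -0.01, 0.0]
end [ 0.494  -0.3146  0.0074] 81.98
```

Request:
{"method": "servo_tool", "body": {"dp": [[0.5,0.1,0.45],[0.6,0.1,0.5],[0.6,0.1,0.5],[0.6,0.07,0.3],[0.2,0,0]], "yaw": [0,0,0,0,0]}}

```text
time: 33.65
position: [0.4944, -0.3116, 0.0487]
tool_rot: [0.11, 1.57, -0.106]
ft_force: [0.8, 0.2, -0.3]
grip_width: 1.001
```

Request:
{"method": "servo_tool", "body": {"dp": [[0.2,0,0],[0,0,0],[0,0,0],[0,0,0],[0,0,0]], "yaw": [0,0,0,0,0]}}

```text
time: 34.15
position: [0.4944, -0.3127, 0.0462]
tool_rot: [0.108, 1.567, -0.11]
ft_force: [-0.2, -0.1, 1.0]
grip_width: 1.0
```

```bash
python3 d.py w9
```

```text
[ 0.4944 -0.3127  0.0462] 82.04161480418611 34.15 [ 1.11  0.43 -0.71  1.79  0.32  1.04  1.71] 1.0000644499856424
can 6139 [ 0.4639 -0.309   0.1335] [ 0.4613 -0.3088] 0.04208308830857277
stampk 821 [ 0.4941 -0.2659  0.0702] [ 0.5008 -0.264 ] 0.012098750099539757
beaker 750 [ 0.4795 -0.3594  0.0825] [ 0.4867 -0.3626] 0.012564669363200665
cap 3275 [ 0.492  -0.314   0.0126] [ 0.4938 -0.3143] 0.025387154892086983
```

View pics/w9.png

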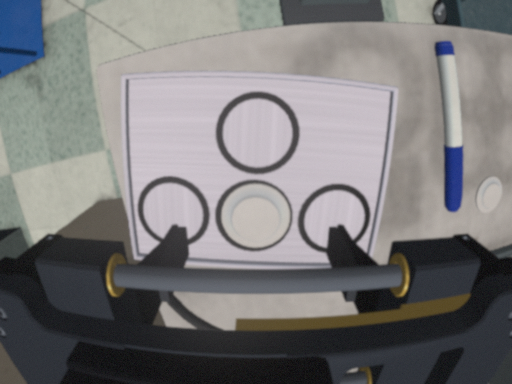

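Request:
{"method": "servo_tool", "body": {"dp": [[0.4,-0.07,-0.02],[0.6,0,0],[0.4,0,0],[0.15,0,0],[0,0,0]], "yaw": [0,0,0,0,0]}}

```text
time: 34.7
position: [0.4931, -0.3133, 0.0057]
tool_rot: [0.11, 1.57, -0.108]
ft_force: [-0.2, 0.1, 0.1]
grip_width: 1.004
```

Request:
{"method": "servo_tool", "body": {"dp": [[0,0,0],[0,0,0],[0,0,0],[0,0,0],[0,0,0]], "yaw": [0,0,0,0,0], "fingers": 0.4, "grip_force": 15}}

```text
time: 35.2
position: [0.4937, -0.314, 0.007]
tool_rot: [0.109, 1.568, -0.109]
ft_force: [-0.3, -0.1, 0.8]
grip_width: 0.631
```

Request:
{"method": "servo_tool", "body": {"dp": [[0,0,0],[0,0,0],[0,0,0],[0,0,0],[0,0,0]], "yaw": [0,0,0,0,0]}}

```text
time: 35.7
position: [0.4936, -0.314, 0.0069]
tool_rot: [0.109, 1.568, -0.109]
ft_force: [-0.1, -0.4, 1.9]
grip_width: 0.57
```

Request:
{"method": "servo_tool", "body": {"dp": [[-0.3,0,0],[-0.5,0,0],[-0.6,0,0],[-0.6,0,0],[-0.1,0,0]], "yaw": [0,0,0,0,0]}}

```text
time: 36.2
position: [0.4953, -0.3149, 0.0625]
tool_rot: [0.107, 1.564, -0.111]
ft_force: [-0.5, -0.5, -0.2]
grip_width: 0.572
```

```bash
python3 d.py w10
```

```text
[ 0.4953 -0.3149  0.0625] 82.05671698273576 36.2 [ 1.12  0.41 -0.72  1.77  0.3   1.07  1.73] 0.5720423905731357
can 249 [ 0.4597 -0.3051  0.1389] [ 0.4579 -0.3085] 0.043889570981264114
stampk 24 [ 0.4892 -0.2805  0.0735] [ 0.489  -0.2809] 0.0007997557404451072
beaker 595 [ 0.4844 -0.3418  0.0835] [ 0.4906 -0.3449] 0.011717512272298336
```

View pics/w10.png

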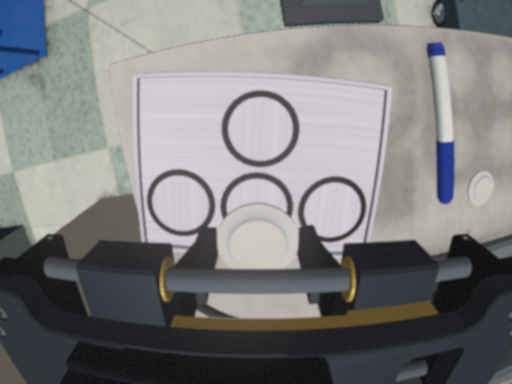

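```bash
python3 -c "
from h import *
plan([.44,-.27,.11],82,start=[.494,-.3143,.061,82])
plan([.4386,.0015,.10],82,start=[.44,-.27,.11,82])"
```

```text
from [ 0.494  -0.3143  0.061 ] az 82 t 36.25 d [-0.054   0.0443  0.049 ] da 0 q7 [ 1.12  0.41 -0.72  1.78  0.3   1.07  1.73]
dp [[-0.39,0.29,-0.48],[-0.39,0.29,-0.47],[-0.4,0.29,-0.48],[-0.39,0.29,-0.48],[-0.39,0.29,-0.48]] yaw [0.0, 0.0, 0.0, 0.0, 0.0]
end [ 0.4399 -0.2701  0.11  ] 82.0
from [ 0.44 -0.27  0.11] az 82 t 36.25 d [-0.0014  0.2715 -0.01  ] da 0 q7 [ 1.12  0.41 -0.72  1.78  0.3   1.07  1.73]
dp [[0.03,0.72,-0.1],[0.02,0.71,-0.11],[0.03,0.72,-0.1],[0.03,0.72,-0.11],[0.02,0.71,-0.1]] yaw [0.0, 0.0, 0.0, 0.0, 0.0]
dp [[0.03,0.72,-0.11],[0.03,0.72,-0.1],[0.02,0.71,-0.11],[0.03,0.72,-0.1],[0.03,0.71,-0.1]] yaw [0.0, 0.0, 0.0, 0.0, 0.0]
dp [[0.02,0.72,-0.11],[0.03,0.72,-0.1],[0.03,0.71,-0.11],[0.02,0.72,-0.1],[0.03,0.72,-0.11]] yaw [0.0, 0.0, 0.0, 0.0, 0.0]
end [0.4385 0.0016 0.1   ] 82.0
```

Request:
{"method": "servo_tool", "body": {"dp": [[-0.4,0.29,-0.48],[-0.39,0.29,-0.47],[-0.4,0.29,-0.48],[-0.39,0.29,-0.48],[-0.39,0.29,-0.48]], "yaw": [0,0,0,0,0]}}

```text
time: 36.75
position: [0.4386, -0.2691, 0.1085]
tool_rot: [0.109, 1.569, -0.108]
ft_force: [0.3, 0.2, -0.4]
grip_width: 0.574
```

Request:
{"method": "servo_tool", "body": {"dp": [[0.02,0.72,-0.1],[0.02,0.71,-0.11],[0.02,0.72,-0.1],[0.02,0.72,-0.11],[0.02,0.71,-0.1]], "yaw": [0,0,0,0,0]}}

```text
time: 37.25
position: [0.4389, -0.1771, 0.1056]
tool_rot: [0.108, 1.569, -0.107]
ft_force: [0.3, 0.0, -0.8]
grip_width: 0.57
```

Request:
{"method": "servo_tool", "body": {"dp": [[0.02,0.72,-0.11],[0.02,0.72,-0.1],[0.02,0.71,-0.11],[0.02,0.72,-0.1],[0.02,0.71,-0.1]], "yaw": [0,0,0,0,0]}}

```text
time: 37.75
position: [0.4384, -0.0874, 0.1035]
tool_rot: [0.109, 1.568, -0.109]
ft_force: [0.4, -0.1, -1.0]
grip_width: 0.574
```

Request:
{"method": "servo_tool", "body": {"dp": [[0.02,0.72,-0.11],[0.02,0.72,-0.1],[0.02,0.72,-0.1],[0.02,0.5,-0.08],[0,0.3,-0.05]], "yaw": [0,0,0,0,0]}}

```text
time: 38.25
position: [0.4376, -0.0126, 0.1015]
tool_rot: [0.108, 1.568, -0.108]
ft_force: [-0.1, -0.3, -0.1]
grip_width: 0.571
```

Request:
{"method": "servo_tool", "body": {"dp": [[0.1,0.1,0],[0.2,0.05,0],[0.2,0,0],[0,0,0],[0,0,0]], "yaw": [0,0,0,0,0]}}

```text
time: 38.75
position: [0.438, -0.0107, 0.0887]
tool_rot: [0.11, 1.569, -0.109]
ft_force: [0.0, -0.0, 0.0]
grip_width: 0.57
```

```bash
python3 d.py w11; python3 - <<'E'
from h import *
np.set_printoptions(precision=4,suppress=True)
w=np.load('pics/w11.npz');P=wcloud(w['d'],w['p'],w['M']);d=w['d']
for nm,z0,z1,r0 in (('foot',.003,.02,.05),('flange',.05,.067,.033),('cap',.075,.105,.033)):
    t=P[(d>0)&(np.hypot(P[...,0]-.4386,P[...,1]-.0015)<r0)&(P[...,2]>z0)&(P[...,2]<z1)]
    if len(t)>9:c,r=cv2.minEnclosingCircle(t[:,:2].astype(np.float32));print(nm,len(t),t.mean(0),c,r)
im,dd=ctrl.get_image('top');save(im,'t11');im,dd=ctrl.get_image('scene');save(im,'s11')
E
```

```text
[ 0.438  -0.0107  0.0887] 82.01592463129276 38.75 [ 0.99  0.03 -1.02  2.08  0.03  1.04  1.38] 0.5704012599831002
fitting 1068 [0.4274 0.0095 0.0611] [0.4333 0.0042] 0.022137418389320374
foot 2521 [0.4233 0.0026 0.0076] (0.44042763113975525, 2.2267064196057618e-05) 0.049628205597400665
flange 1068 [0.4274 0.0095 0.0611] (0.43332958221435547, 0.0042121149599552155) 0.022137418389320374
cap 4463 [ 0.4337 -0.0069  0.0948] (0.4376451075077057, -0.003837375435978174) 0.028644053265452385
```

View pics/w11.png

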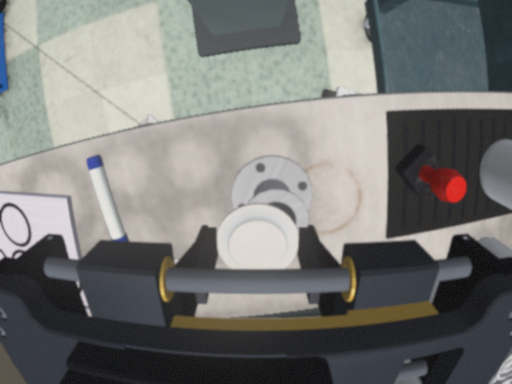

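View pics/s11.png

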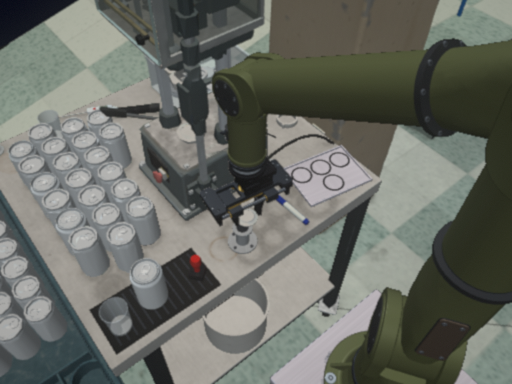

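Request:
{"method": "servo_tool", "body": {"dp": [[0,0.2,-0.02],[0,0.2,-0.02],[0,0.09,0],[0,0,0],[0,0,0]], "yaw": [0,0,0,0,0]}}

```text
time: 39.4
position: [0.4389, 0.002, 0.089]
tool_rot: [0.108, 1.568, -0.109]
ft_force: [-0.5, -0.1, -0.2]
grip_width: 0.568
```

```bash
python3 d.py w12; python3 - <<'E'
from h import *
np.set_printoptions(precision=4,suppress=True)
w=np.load('pics/w12.npz');im=w['im'].copy()
p,M=w['p'],w['M']
t=np.linspace(0,6.28,60)
for (c,z,r,col) in (((.4386,.0015),.060,.0235,(255,0,0)),((p[0],p[1]),p[2]+.007,.025,(0,255,0)),((.4386,.0015),.010,.036,(0,0,255))):
    q=wproj(np.c_[c[0]+r*np.cos(t),c[1]+r*np.sin(t),np.full(60,z)],p,M)
    cv2.polylines(im,[np.int32(q*8)],True,col,1,cv2.LINE_AA,3)
save(cv2.resize(im[130:290,170:350],None,fx=4,fy=3.7,interpolation=cv2.INTER_CUBIC),'w12o')
E
```

```text
[0.4389 0.002  0.089 ] 82.08457608999429 39.4 [ 0.97  0.04 -1.03  2.08  0.04  1.04  1.35] 0.5679581487957934
fitting 727 [0.4227 0.0037 0.061 ] [0.4339 0.0026] 0.02287566475570202
```

View pics/w12o.png

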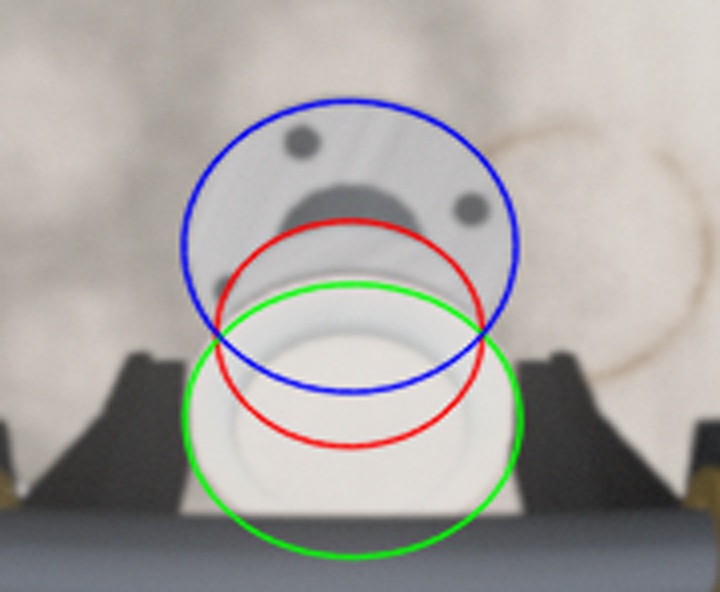

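Request:
{"method": "servo_tool", "body": {"dp": [[0.3,-0.02,0],[0.4,0,-0.01],[0.25,0,0],[0,0,0],[0,0,0]], "yaw": [0,0,0,0,0]}}

```text
time: 39.95
position: [0.4384, 0.0017, 0.0649]
tool_rot: [0.109, 1.569, -0.108]
ft_force: [1.2, 1.0, -0.1]
grip_width: 0.568
```

Request:
{"method": "servo_tool", "body": {"dp": [[0.04,0,0],[0.03,0,0],[0,0,0],[0,0,0],[0,0,0]], "yaw": [0,0,0,0,0]}}

```text
time: 40.45
position: [0.4387, 0.0014, 0.0636]
tool_rot: [0.109, 1.568, -0.109]
ft_force: [-0.2, -0.3, -0.7]
grip_width: 0.571
```

Request:
{"method": "servo_tool", "body": {"dp": [[0.02,0,0],[0.02,0,0],[0,0,0],[0,0,0],[0,0,0]], "yaw": [0,0,0,0,0]}}

```text
time: 40.95
position: [0.4387, 0.0014, 0.0628]
tool_rot: [0.109, 1.568, -0.109]
ft_force: [-1.8, -0.1, 5.7]
grip_width: 0.572
```

Contact (+5.7 N). Release and check.

Request:
{"method": "servo_tool", "body": {"dp": [[-0.01,0,0],[0,0,0],[0,0,0],[0,0,0],[0,0,0]], "yaw": [0,0,0,0,0], "fingers": 1.0}}

```text
time: 41.45
position: [0.4386, 0.0015, 0.0627]
tool_rot: [0.109, 1.568, -0.109]
ft_force: [0.5, -0.1, -0.7]
grip_width: 0.933
```

Request:
{"method": "servo_tool", "body": {"dp": [[-0.3,0,0],[-1,0,0],[-1,0,0],[-1,0,0],[-0.7,0,0]], "yaw": [0,0,0,0,0]}}

```text
time: 41.95
position: [0.4394, 0.0017, 0.1649]
tool_rot: [0.108, 1.566, -0.109]
ft_force: [-0.1, -0.4, 0.2]
grip_width: 1.001
```

```bash
python3 d.py w13; python3 - <<'E'
from h import *
np.set_printoptions(precision=4,suppress=True)
w=np.load('pics/w13.npz');im=w['im'].copy()
p,M=w['p'],w['M'];P=wcloud(w['d'],p,M);d=w['d']
t=P[(d>0)&(np.hypot(P[...,0]-.4386,P[...,1]-.0015)<.035)&(P[...,2]>.064)&(P[...,2]<.08)]
c,r=cv2.minEnclosingCircle(t[:,:2].astype(np.float32));print('cap',len(t),t.mean(0),c,r)
A=np.c_[t[:,:2],np.ones(len(t))];print(np.linalg.lstsq(A,t[:,2],rcond=None)[0][:2])
t=np.linspace(0,6.28,60)
for (c,z,r,col) in (((.4386,.0015),.070,.025,(255,0,0)),((.4386,.0015),.010,.036,(0,0,255))):
    q=wproj(np.c_[c[0]+r*np.cos(t),c[1]+r*np.sin(t),np.full(60,z)],p,M)
    cv2.polylines(im,[np.int32(q*8)],True,col,1,cv2.LINE_AA,3)
save(cv2.resize(im[110:290,170:370],None,fx=4,fy=3.3,interpolation=cv2.INTER_CUBIC),'w13o')
im,dd=ctrl.get_image('scene');save(im,'s13')
E
```

```text
[0.4394 0.0017 0.1649] 82.08796959358045 41.95 [ 1.01 -0.11 -1.    1.99 -0.1   1.21  1.48] 1.0011456263853933
fitting 343 [0.4369 0.0019 0.0652] [0.4392 0.0014] 0.025296656414866447
cap 2148 [0.4372 0.0015 0.0686] (0.43924766778945923, 0.0013744672760367393) 0.025296656414866447
[ 0.0113 -0.0029]
```

View pics/w13o.png

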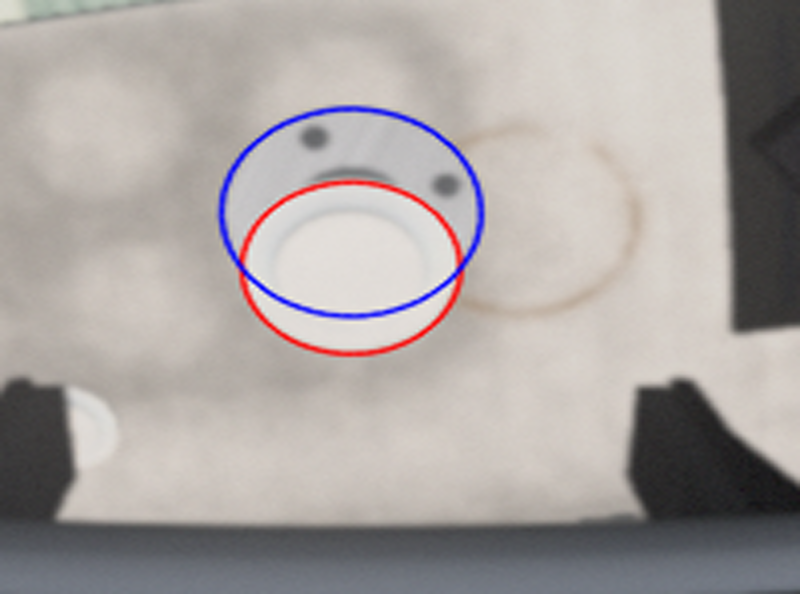

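View pics/w13.png

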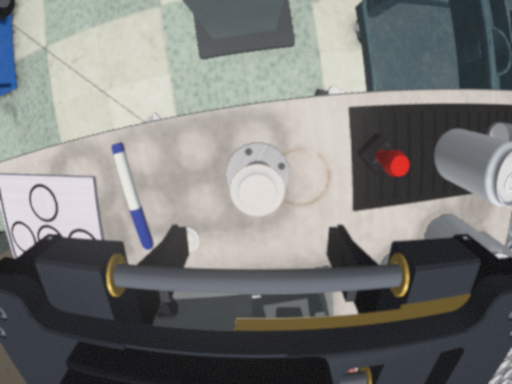

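```bash
python3 -c "
from h import *
plan([.4281,.337,.172],15,start=[.4389,.0017,.163,82],n=15)"
```

```text
from [0.4389 0.0017 0.163 ] az 82 t 42.05 d [-0.0108  0.3353  0.009 ] da -67 q7 [ 1.01 -0.11 -1.    1.99 -0.1   1.2   1.48]
dp [[-0.02,0.88,-0.15],[-0.03,0.87,-0.22],[-0.02,0.84,-0.29],[-0.03,0.83,-0.35],[-0.02,0.79,-0.42]] yaw [0.74, 0.75, 0.74, 0.75, 0.74]
dp [[-0.02,0.76,-0.48],[-0.03,0.71,-0.53],[-0.02,0.68,-0.59],[-0.03,0.62,-0.64],[-0.02,0.58,-0.68]] yaw [0.75, 0.74, 0.75, 0.74, 0.74]
dp [[-0.02,0.52,-0.73],[-0.03,0.46,-0.77],[-0.02,0.4,-0.8],[-0.03,0.33,-0.83],[-0.02,0.28,-0.85]] yaw [0.75, 0.74, 0.75, 0.74, 0.75]
end [0.4282 0.337  0.172 ] 14.98
```

Request:
{"method": "servo_tool", "body": {"dp": [[-0.02,0.88,-0.15],[-0.03,0.87,-0.22],[-0.02,0.84,-0.29],[-0.03,0.83,-0.35],[-0.02,0.79,-0.42]], "yaw": [0.74,0.75,0.74,0.75,0.74]}}

```text
time: 42.55
position: [0.4343, 0.1141, 0.1651]
tool_rot: [0.416, 1.531, -0.417]
ft_force: [0.2, 0.4, 0.3]
grip_width: 0.999
```

Request:
{"method": "servo_tool", "body": {"dp": [[-0.02,0.76,-0.48],[-0.03,0.71,-0.53],[-0.02,0.68,-0.59],[-0.03,0.62,-0.64],[-0.02,0.58,-0.68]], "yaw": [0.75,0.74,0.75,0.74,0.74]}}

```text
time: 43.05
position: [0.4308, 0.2256, 0.168]
tool_rot: [0.718, 1.449, -0.719]
ft_force: [0.3, -0.6, -0.6]
grip_width: 1.002
```

Request:
{"method": "servo_tool", "body": {"dp": [[-0.02,0.52,-0.73],[-0.03,0.46,-0.77],[-0.02,0.4,-0.8],[-0.03,0.33,-0.83],[-0.02,0.28,-0.85]], "yaw": [0.75,0.74,0.75,0.74,0.75]}}

```text
time: 43.55
position: [0.4269, 0.3375, 0.1707]
tool_rot: [1.015, 1.322, -1.017]
ft_force: [0.5, -0.6, -0.3]
grip_width: 0.998
```

Request:
{"method": "servo_tool", "body": {"dp": [[0.5,0,0],[0.5,0,0],[0.2,0,0],[0,0,0],[0,0,0]], "yaw": [0,0,0,0,0]}}

```text
time: 44.05
position: [0.4279, 0.3358, 0.1416]
tool_rot: [1.014, 1.321, -1.015]
ft_force: [-0.2, -0.2, 0.3]
grip_width: 1.003
```

```bash
python3 - <<'E'
from h import *
np.set_printoptions(precision=4,suppress=True)
im,d,p,M,a,s=wshot('w14');P=wcloud(d,p,M)
print(p,a,s['joint_positions'])
t=P[(d>0)&(np.hypot(P[...,0]-.428,P[...,1]-.337)<.04)&(P[...,2]>.075)&(P[...,2]<.095)]
c,r=cv2.minEnclosingCircle(t[:,:2].astype(np.float32));print(len(t),c,r)
plan([.4281,.337,.0405],15)
E
```

```text
[0.4279 0.3358 0.1416] 14.973816233258754 [ 0.2645  0.3494 -1.146   1.79    0.3385  1.2223 -0.7161]
1001 (0.42769086360931396, 0.336551308631897) 0.02816013991832733
from [0.4281 0.3362 0.142 ] az 15.0 t 44.1 d [ 0.      0.0008 -0.1015] da 0.0 q7 [ 0.26  0.35 -1.15  1.79  0.34  1.22 -0.72]
dp [[0.81,0.0,-0.01],[0.81,0.0,0.0],[0.82,0.01,-0.01],[0.81,0.0,-0.01],[0.81,0.0,0.0]] yaw [0.0, 0.0, 0.0, 0.0, 0.0]
end [0.4281 0.337  0.0405] 14.98
```

View pics/w14.png

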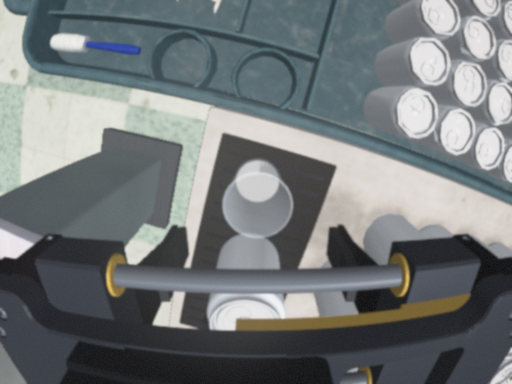

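Request:
{"method": "servo_tool", "body": {"dp": [[0.7,0,0],[1,0,0],[1,0,0],[0.9,0,0],[0.44,0,0]], "yaw": [0,0,0,0,0]}}

```text
time: 44.6
position: [0.4265, 0.3355, 0.0382]
tool_rot: [1.011, 1.323, -1.017]
ft_force: [-0.7, -0.5, 0.1]
grip_width: 0.999
```

Request:
{"method": "servo_tool", "body": {"dp": [[0,0,0],[0,0,0],[0,0,0],[0,0,0],[0,0,0]], "yaw": [0,0,0,0,0], "fingers": 0.45, "grip_force": 12}}

```text
time: 45.1
position: [0.428, 0.337, 0.0415]
tool_rot: [1.015, 1.321, -1.013]
ft_force: [-0.2, 0.3, 1.2]
grip_width: 0.629
```

Request:
{"method": "servo_tool", "body": {"dp": [[0,0,0],[0,0,0],[-0.5,0,0],[-1,0,0],[-1,0,0]], "yaw": [0,0,0,0,0]}}

```text
time: 45.6
position: [0.427, 0.3366, 0.1041]
tool_rot: [1.013, 1.323, -1.014]
ft_force: [0.2, 0.2, 0.5]
grip_width: 0.627
```

Request:
{"method": "servo_tool", "body": {"dp": [[-1,0,0],[-1,0,0],[-1,0,0],[-0.2,0,0],[0,0,0]], "yaw": [0,0,0,0,0]}}

```text
time: 46.1
position: [0.4279, 0.337, 0.1841]
tool_rot: [1.015, 1.321, -1.013]
ft_force: [0.6, -0.5, -0.7]
grip_width: 0.626
```

```bash
python3 -c "
from h import *
plan([.44,-.30,.18],75,n=30)
plan([.4823,-.378,.10],85,start=[.44,-.30,.18,75])"
```

```text
from [0.4279 0.337  0.1841] az 15.0 t 46.1 d [ 0.0121 -0.637  -0.0041] da 60.0 q7 [ 0.3   0.31 -1.18  1.74  0.29  1.29 -0.68]
dp [[0.01,-0.2,0.82],[0.0,-0.24,0.82],[0.01,-0.26,0.81],[0.0,-0.29,0.8],[0.01,-0.32,0.79]] yaw [-0.33, -0.34, -0.33, -0.33, -0.34]
dp [[0.0,-0.34,0.77],[0.01,-0.37,0.77],[0.0,-0.4,0.75],[0.01,-0.42,0.73],[0.0,-0.45,0.72]] yaw [-0.33, -0.33, -0.34, -0.33, -0.33]
dp [[0.01,-0.48,0.71],[0.01,-0.5,0.69],[0.0,-0.52,0.67],[0.01,-0.54,0.65],[0.0,-0.57,0.63]] yaw [-0.33, -0.34, -0.33, -0.33, -0.34]
dp [[0.01,-0.59,0.61],[0.0,-0.61,0.59],[0.01,-0.63,0.57],[0.0,-0.65,0.55],[0.01,-0.67,0.52]] yaw [-0.33, -0.33, -0.34, -0.33, -0.33]
dp [[0.0,-0.69,0.5],[0.01,-0.7,0.48],[0.0,-0.72,0.45],[0.01,-0.74,0.43],[0.01,-0.74,0.4]] yaw [-0.34, -0.33, -0.33, -0.34, -0.33]
dp [[0.0,-0.77,0.37],[0.01,-0.77,0.35],[0.0,-0.79,0.31],[0.01,-0.8,0.3],[0.0,-0.81,0.26]] yaw [-0.33, -0.34, -0.33, -0.33, -0.33]
end [ 0.44   -0.3001  0.1801] 74.97
from [ 0.44 -0.3   0.18] az 75 t 46.1 d [ 0.0423 -0.078  -0.08  ] da 10 q7 [ 0.3   0.31 -1.18  1.74  0.29  1.29 -0.68]
dp [[0.64,-0.52,0.49],[0.64,-0.53,0.47],[0.64,-0.54,0.45],[0.64,-0.57,0.43],[0.64,-0.58,0.41]] yaw [-0.33, -0.34, -0.33, -0.33, -0.34]
end [ 0.4822 -0.3781  0.1   ] 85.02
```

Request:
{"method": "servo_tool", "body": {"dp": [[0.01,-0.2,0.82],[0,-0.24,0.82],[0.01,-0.26,0.81],[0,-0.29,0.8],[0.01,-0.32,0.79]], "yaw": [-0.33,-0.34,-0.33,-0.33,-0.34]}}

```text
time: 46.6
position: [0.4286, 0.2291, 0.181]
tool_rot: [0.879, 1.388, -0.882]
ft_force: [0.5, -0.5, -0.0]
grip_width: 0.625
```

Request:
{"method": "servo_tool", "body": {"dp": [[0,-0.34,0.77],[0.01,-0.37,0.77],[0,-0.4,0.75],[0.01,-0.42,0.73],[0,-0.45,0.72]], "yaw": [-0.33,-0.33,-0.34,-0.33,-0.33]}}

```text
time: 47.1
position: [0.4306, 0.1231, 0.1808]
tool_rot: [0.747, 1.44, -0.749]
ft_force: [0.4, -0.3, -0.1]
grip_width: 0.62
```

Request:
{"method": "servo_tool", "body": {"dp": [[0.01,-0.48,0.71],[0.01,-0.5,0.69],[0,-0.52,0.67],[0.01,-0.54,0.65],[0,-0.57,0.63]], "yaw": [-0.33,-0.34,-0.33,-0.33,-0.34]}}

```text
time: 47.6
position: [0.4325, 0.0173, 0.1799]
tool_rot: [0.612, 1.485, -0.613]
ft_force: [-0.2, -0.4, -0.7]
grip_width: 0.629
```

Request:
{"method": "servo_tool", "body": {"dp": [[0.01,-0.59,0.61],[0,-0.61,0.59],[0.01,-0.63,0.57],[0,-0.65,0.55],[0.01,-0.67,0.52]], "yaw": [-0.33,-0.33,-0.34,-0.33,-0.33]}}

```text
time: 48.1
position: [0.4345, -0.0886, 0.1791]
tool_rot: [0.478, 1.52, -0.478]
ft_force: [0.3, 0.0, -0.2]
grip_width: 0.625
```

Request:
{"method": "servo_tool", "body": {"dp": [[0,-0.69,0.5],[0.01,-0.7,0.48],[0,-0.72,0.45],[0.01,-0.74,0.43],[0.01,-0.74,0.4]], "yaw": [-0.34,-0.33,-0.33,-0.34,-0.33]}}

```text
time: 48.6
position: [0.4368, -0.1945, 0.1782]
tool_rot: [0.342, 1.546, -0.34]
ft_force: [-0.3, 0.5, -0.0]
grip_width: 0.626
```

Request:
{"method": "servo_tool", "body": {"dp": [[0,-0.77,0.37],[0.01,-0.77,0.35],[0,-0.79,0.31],[0.01,-0.8,0.3],[0,-0.81,0.26]], "yaw": [-0.33,-0.34,-0.33,-0.33,-0.33]}}

```text
time: 49.1
position: [0.4387, -0.3006, 0.1775]
tool_rot: [0.206, 1.564, -0.204]
ft_force: [0.6, 0.1, -0.6]
grip_width: 0.629
```

Request:
{"method": "servo_tool", "body": {"dp": [[0.64,-0.52,0.49],[0.64,-0.53,0.47],[0.64,-0.54,0.45],[0.64,-0.57,0.43],[0.64,-0.58,0.41]], "yaw": [-0.33,-0.34,-0.33,-0.33,-0.34]}}

```text
time: 49.6
position: [0.4811, -0.3783, 0.0966]
tool_rot: [0.069, 1.572, -0.066]
ft_force: [0.3, -0.4, -0.2]
grip_width: 0.623
```

Request:
{"method": "servo_tool", "body": {"dp": [[0.5,0,0],[0.5,0,0],[0.5,0,0],[0.2,0,0],[0,0,0]], "yaw": [0,0,0,0,0]}}

```text
time: 50.1
position: [0.4813, -0.3775, 0.056]
tool_rot: [0.069, 1.571, -0.068]
ft_force: [-0.8, -0.1, -0.5]
grip_width: 0.624
```

```bash
python3 d.py w15; python3 -c "
from h import *
plan([.4823,-.3778,.0435],85)"
```

```text
[ 0.4813 -0.3775  0.056 ] 85.02865300428785 50.1 [ 1.1   0.44 -0.59  1.71  0.27  1.07  1.91] 0.6244799705617589
can 1993 [ 0.4565 -0.3144  0.1353] [ 0.4598 -0.3204] 0.032946400344371796
beaker 3852 [ 0.478  -0.3777  0.0846] [ 0.4708 -0.3767] 0.03942685201764107
from [ 0.4818 -0.378   0.0569] az 85.0 t 50.15 d [ 0.0005  0.0002 -0.0134] da -0.0 q7 [ 1.1   0.44 -0.59  1.71  0.27  1.07  1.91]
dp [[0.11,0.0,0.0],[0.1,0.0,0.01],[0.11,0.01,0.0],[0.11,0.0,0.0],[0.11,0.0,0.01]] yaw [0.0, 0.0, 0.0, 0.0, 0.0]
end [ 0.4824 -0.3778  0.0434] 85.02
```

View pics/w15.png

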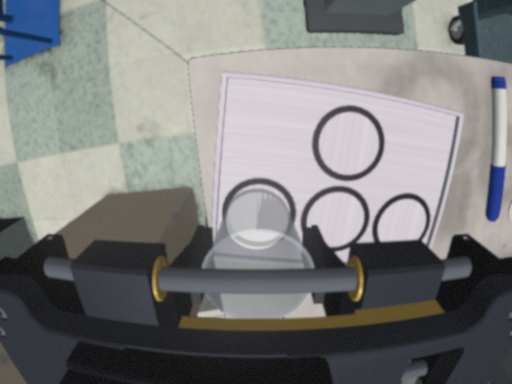

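Request:
{"method": "servo_tool", "body": {"dp": [[0.2,0,0.02],[0.2,0,0.01],[0.12,0,0],[0.05,0,0],[0,0,0]], "yaw": [0,0,0,0,0]}}

```text
time: 50.65
position: [0.4825, -0.3784, 0.0423]
tool_rot: [0.069, 1.57, -0.068]
ft_force: [-0.8, 0.6, -0.2]
grip_width: 0.623
```

Request:
{"method": "servo_tool", "body": {"dp": [[0.04,0,0],[0.03,0,0],[0,0,0],[0,0,0],[0,0,0]], "yaw": [0,0,0,0,0]}}

```text
time: 51.15
position: [0.4827, -0.3785, 0.0409]
tool_rot: [0.068, 1.57, -0.069]
ft_force: [1.1, 0.5, -1.1]
grip_width: 0.63
```

Request:
{"method": "servo_tool", "body": {"dp": [[0.03,0.02,-0.01],[0.01,0,0],[0,0,0],[0,0,0],[0,0,0]], "yaw": [0,0,0,0,0]}}

```text
time: 51.65
position: [0.4828, -0.3784, 0.0404]
tool_rot: [0.068, 1.569, -0.069]
ft_force: [-0.1, -0.3, 5.7]
grip_width: 0.628
```

Request:
{"method": "servo_tool", "body": {"dp": [[-0.01,0,0],[0,0,0],[0,0,0],[0,0,0],[0,0,0]], "yaw": [0,0,0,0,0], "fingers": 1.0}}

```text
time: 52.15
position: [0.4823, -0.3777, 0.0397]
tool_rot: [0.069, 1.57, -0.068]
ft_force: [-1.4, 0.1, 0.3]
grip_width: 0.961
```

Request:
{"method": "servo_tool", "body": {"dp": [[-0.4,0,0],[-0.8,0,0],[-1,0,0],[-0.6,0,0],[0,0,0]], "yaw": [0,0,0,0,0]}}

```text
time: 52.65
position: [0.4841, -0.379, 0.1131]
tool_rot: [0.066, 1.566, -0.071]
ft_force: [-0.2, -0.4, -0.7]
grip_width: 1.0
```

```bash
python3 d.py w16; python3 -c "
from h import *
plan([.44,-.30,.13],95)
plan([.4308,.1394,.13],140,start=[.44,-.30,.13,95],n=20)"
```

```text
[ 0.4841 -0.379   0.1131] 84.99947644758993 52.65 [ 1.12  0.38 -0.61  1.66  0.24  1.17  1.93] 1.000244281224314
can 145 [ 0.4774 -0.3283  0.1279] [ 0.4774 -0.3281] 0.0025333387311547995
beaker 1575 [ 0.489  -0.3803  0.0793] [ 0.4827 -0.3791] 0.028348444029688835
from [ 0.4831 -0.3784  0.1113] az 85.0 t 52.7 d [-0.0431  0.0784  0.0187] da 10.0 q7 [ 1.12  0.38 -0.61  1.66  0.24  1.17  1.93]
dp [[-0.15,0.6,-0.4],[-0.15,0.6,-0.38],[-0.15,0.62,-0.35],[-0.15,0.64,-0.34],[-0.15,0.64,-0.31]] yaw [-0.33, -0.34, -0.33, -0.33, -0.34]
end [ 0.4399 -0.3001  0.13  ] 95.02
from [ 0.44 -0.3   0.13] az 95 t 52.7 d [-0.0092  0.4394  0.    ] da 45 q7 [ 1.12  0.38 -0.61  1.66  0.24  1.17  1.93]
dp [[0.0,0.88,0.06],[0.0,0.87,0.09],[0.0,0.87,0.13],[0.0,0.87,0.16],[0.0,0.85,0.19]] yaw [-0.38, -0.37, -0.38, -0.37, -0.38]
dp [[0.0,0.85,0.23],[0.0,0.84,0.26],[0.0,0.83,0.3],[0.0,0.81,0.33],[0.0,0.81,0.35]] yaw [-0.37, -0.38, -0.37, -0.38, -0.37]
dp [[0.0,0.78,0.39],[0.0,0.78,0.42],[0.0,0.75,0.45],[0.0,0.74,0.48],[0.0,0.71,0.51]] yaw [-0.38, -0.37, -0.38, -0.37, -0.38]
dp [[0.0,0.7,0.54],[0.0,0.68,0.56],[0.0,0.65,0.59],[0.0,0.63,0.61],[0.0,0.6,0.64]] yaw [-0.37, -0.38, -0.37, -0.38, -0.37]
end [0.4308 0.1393 0.13  ] 140.0
```

View pics/w16.png

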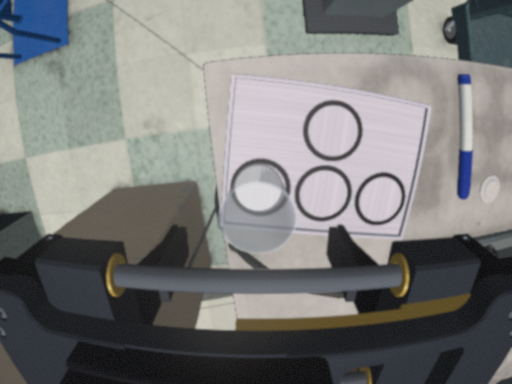

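Request:
{"method": "servo_tool", "body": {"dp": [[-0.15,0.6,-0.4],[-0.15,0.6,-0.38],[-0.15,0.62,-0.35],[-0.15,0.64,-0.34],[-0.15,0.64,-0.31]], "yaw": [-0.33,-0.34,-0.33,-0.33,-0.34]}}

```text
time: 53.2
position: [0.438, -0.2985, 0.1274]
tool_rot: [-0.068, 1.571, 0.071]
ft_force: [0.5, 0.2, -0.8]
grip_width: 1.004
```

Request:
{"method": "servo_tool", "body": {"dp": [[0,0.88,0.06],[0,0.87,0.09],[0,0.87,0.13],[0,0.87,0.16],[0,0.85,0.19]], "yaw": [-0.38,-0.37,-0.38,-0.37,-0.38], "fingers": 0.6}}

```text
time: 53.7
position: [0.4369, -0.1875, 0.1286]
tool_rot: [-0.226, 1.559, 0.227]
ft_force: [0.9, -0.4, 0.5]
grip_width: 0.649
```

Request:
{"method": "servo_tool", "body": {"dp": [[0,0.85,0.23],[0,0.84,0.26],[0,0.83,0.3],[0,0.81,0.33],[0,0.81,0.35]], "yaw": [-0.37,-0.38,-0.37,-0.38,-0.37]}}

```text
time: 54.2
position: [0.4345, -0.0781, 0.1288]
tool_rot: [-0.379, 1.537, 0.379]
ft_force: [0.8, 0.2, -0.2]
grip_width: 0.598
```

Request:
{"method": "servo_tool", "body": {"dp": [[0,0.78,0.39],[0,0.78,0.42],[0,0.75,0.45],[0,0.74,0.48],[0,0.71,0.51]], "yaw": [-0.38,-0.37,-0.38,-0.37,-0.38]}}

```text
time: 54.7
position: [0.4322, 0.0317, 0.1288]
tool_rot: [-0.533, 1.504, 0.532]
ft_force: [-0.4, -0.5, 0.7]
grip_width: 0.601
```

Request:
{"method": "servo_tool", "body": {"dp": [[0,0.7,0.54],[0,0.68,0.56],[0,0.65,0.59],[0,0.63,0.61],[0,0.6,0.64]], "yaw": [-0.37,-0.38,-0.37,-0.38,-0.37]}}

```text
time: 55.2
position: [0.4298, 0.1416, 0.1289]
tool_rot: [-0.684, 1.46, 0.684]
ft_force: [0.2, -0.3, 0.4]
grip_width: 0.597
```

Request:
{"method": "servo_tool", "body": {"dp": [[0.3,0,0],[0.5,0,0],[0.2,0,0],[0,0,0],[0,0,0]], "yaw": [0,0,0,0,0]}}

```text
time: 55.7
position: [0.43, 0.1396, 0.1038]
tool_rot: [-0.681, 1.461, 0.682]
ft_force: [0.9, 0.1, 0.2]
grip_width: 0.601
```

```bash
python3 - <<'E'
from h import *
np.set_printoptions(precision=4,suppress=True)
im,d,p,M,a,s=wshot('w17');P=wcloud(d,p,M)
print(p,a,s['joint_positions'])
t=P[(d>0)&(np.hypot(P[...,0]-.431,P[...,1]-.139)<.022)&(P[...,2]>.06)&(P[...,2]<.08)]
c,r=cv2.minEnclosingCircle(t[:,:2].astype(np.float32));print(len(t),c,r)
plan([.4308,.1394,.0392],140)
E
```

```text
[0.43   0.1396 0.1038] 139.99683072281576 [ 0.7774  0.0732 -1.1633  2.036   0.076   1.078   2.0225]
939 (0.429556667804718, 0.1381770372390747) 0.013185450807213783
from [0.4302 0.1396 0.104 ] az 140.0 t 55.75 d [ 0.0006 -0.0002 -0.0648] da 0.0 q7 [ 0.78  0.07 -1.16  2.04  0.08  1.08  2.02]
dp [[0.52,0.0,0.0],[0.52,-0.01,0.0],[0.52,0.0,0.01],[0.51,-0.01,0.0],[0.52,0.0,0.0]] yaw [0.0, 0.0, 0.0, 0.0, 0.0]
end [0.4307 0.1395 0.0393] 140.0
```

View pics/w17.png

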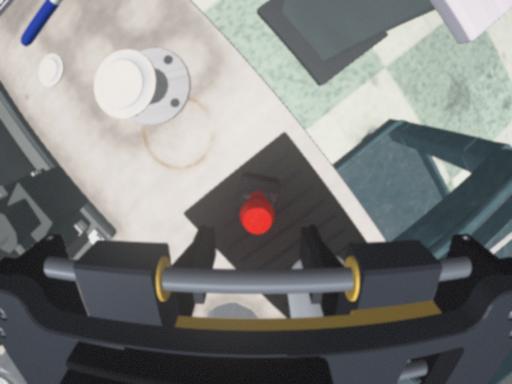

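Request:
{"method": "servo_tool", "body": {"dp": [[0.4,-0.02,-0.06],[0.8,0,0],[0.8,0,0],[0.45,0,0],[0.14,0,0]], "yaw": [0,0,0,0,0]}}

```text
time: 56.25
position: [0.4282, 0.1379, 0.0375]
tool_rot: [-0.681, 1.464, 0.683]
ft_force: [-0.1, -0.5, 0.1]
grip_width: 0.6
```

Request:
{"method": "servo_tool", "body": {"dp": [[0,0,0],[0,0,0],[0,0,0],[0,0,0],[0,0,0]], "yaw": [0,0,0,0,0], "fingers": 0.15, "grip_force": 15}}

```text
time: 56.75
position: [0.4297, 0.1383, 0.0395]
tool_rot: [-0.682, 1.46, 0.681]
ft_force: [0.4, 0.3, 2.6]
grip_width: 0.279
```

Request:
{"method": "servo_tool", "body": {"dp": [[0,0,0],[-0.4,0,0],[-0.8,0,0],[-1,0,0],[-1,0,0]], "yaw": [0,0,0,0,0]}}

```text
time: 57.25
position: [0.4289, 0.1386, 0.12]
tool_rot: [-0.682, 1.462, 0.683]
ft_force: [0.6, -0.1, 0.4]
grip_width: 0.277
```

```bash
python3 -c "
from h import *
plan([.44,-.23,.12],105,n=20)
plan([.5065,-.2573,.10],105,start=[.44,-.23,.12,105],n=5)"
```

```text
from [0.4289 0.1386 0.12  ] az 140.1 t 57.25 d [ 0.0111 -0.3686 -0.    ] da -35.1 q7 [ 0.82  0.03 -1.19  2.02  0.03  1.11  2.07]
dp [[0.0,-0.49,-0.55],[0.0,-0.51,-0.54],[0.0,-0.52,-0.52],[0.0,-0.54,-0.5],[0.0,-0.55,-0.49]] yaw [0.29, 0.29, 0.3, 0.29, 0.29]
dp [[0.0,-0.57,-0.47],[0.0,-0.58,-0.45],[0.0,-0.6,-0.43],[0.0,-0.61,-0.42],[0.0,-0.62,-0.4]] yaw [0.29, 0.3, 0.29, 0.29, 0.29]
dp [[0.0,-0.63,-0.37],[0.0,-0.65,-0.36],[0.0,-0.65,-0.34],[0.0,-0.67,-0.32],[0.0,-0.67,-0.3]] yaw [0.29, 0.3, 0.29, 0.29, 0.29]
dp [[0.0,-0.69,-0.27],[0.0,-0.69,-0.26],[0.0,-0.7,-0.23],[0.0,-0.7,-0.22],[0.0,-0.72,-0.19]] yaw [0.3, 0.29, 0.29, 0.29, 0.3]
end [ 0.44   -0.2301  0.12  ] 104.97
from [ 0.44 -0.23  0.12] az 105 t 57.25 d [ 0.0665 -0.0273 -0.02  ] da 0 q7 [ 0.82  0.03 -1.19  2.02  0.03  1.11  2.07]
dp [[0.16,-0.35,0.46],[0.16,-0.35,0.45],[0.16,-0.35,0.46],[0.16,-0.34,0.46],[0.16,-0.35,0.46]] yaw [0.0, 0.0, 0.0, 0.0, 0.0]
end [ 0.5066 -0.2572  0.1   ] 105.0
```

Request:
{"method": "servo_tool", "body": {"dp": [[0,-0.49,-0.55],[0,-0.51,-0.54],[0,-0.52,-0.52],[0,-0.54,-0.5],[0,-0.55,-0.49]], "yaw": [0.29,0.29,0.3,0.29,0.29]}}

```text
time: 57.75
position: [0.4315, 0.0443, 0.1186]
tool_rot: [-0.561, 1.498, 0.561]
ft_force: [-0.5, -0.3, -0.4]
grip_width: 0.279
```

Request:
{"method": "servo_tool", "body": {"dp": [[0,-0.57,-0.47],[0,-0.58,-0.45],[0,-0.6,-0.43],[0,-0.61,-0.42],[0,-0.62,-0.4]], "yaw": [0.29,0.3,0.29,0.29,0.29]}}

```text
time: 58.25
position: [0.4347, -0.0476, 0.119]
tool_rot: [-0.442, 1.525, 0.443]
ft_force: [-0.8, 0.0, -0.7]
grip_width: 0.278
```

Request:
{"method": "servo_tool", "body": {"dp": [[0,-0.63,-0.37],[0,-0.65,-0.36],[0,-0.65,-0.34],[0,-0.67,-0.32],[0,-0.67,-0.3]], "yaw": [0.29,0.3,0.29,0.29,0.29]}}

```text
time: 58.75
position: [0.4373, -0.1397, 0.119]
tool_rot: [-0.323, 1.547, 0.323]
ft_force: [-0.2, 0.0, 0.8]
grip_width: 0.275
```

Request:
{"method": "servo_tool", "body": {"dp": [[0,-0.69,-0.27],[0,-0.69,-0.26],[0,-0.7,-0.23],[0,-0.7,-0.22],[0,-0.72,-0.19]], "yaw": [0.3,0.29,0.29,0.29,0.3]}}

```text
time: 59.25
position: [0.4401, -0.232, 0.119]
tool_rot: [-0.202, 1.561, 0.202]
ft_force: [0.2, 0.6, -0.6]
grip_width: 0.276
```

Request:
{"method": "servo_tool", "body": {"dp": [[0.16,-0.35,0.46],[0.16,-0.35,0.46],[0.16,-0.35,0.46],[0.16,-0.34,0.46],[0.16,-0.35,0.46]], "yaw": [0,0,0,0,0]}}

```text
time: 59.75
position: [0.5073, -0.2588, 0.0985]
tool_rot: [-0.203, 1.562, 0.203]
ft_force: [-1.2, 0.7, -0.2]
grip_width: 0.278
```

Request:
{"method": "servo_tool", "body": {"dp": [[0.5,0,0],[0.7,0,0],[0.4,0,0],[0.1,0,0],[0,0,0]], "yaw": [0,0,0,0,0]}}

```text
time: 60.25
position: [0.5063, -0.2576, 0.0561]
tool_rot: [-0.204, 1.562, 0.205]
ft_force: [0.6, -0.1, -0.7]
grip_width: 0.275
```

```bash
python3 d.py w18; python3 -c "
from h import *
plan([.5065,-.2573,.0395],105)"
```

```text
[ 0.5063 -0.2576  0.0561] 104.9081174202789 60.25 [ 1.05  0.39 -0.74  1.82  0.3   1.05  2.03] 0.2750437449310296
can 955 [ 0.4777 -0.2958  0.1362] [ 0.4804 -0.2964] 0.014841659925878048
stampk 1520 [ 0.4977 -0.2605  0.0748] [ 0.4958 -0.2609] 0.02229307033121586
beaker 2922 [ 0.4841 -0.3821  0.0782] [ 0.4826 -0.3794] 0.02862038090825081
from [ 0.5068 -0.2578  0.0568] az 104.9 t 60.3 d [-0.0003  0.0005 -0.0173] da 0.1 q7 [ 1.05  0.39 -0.74  1.82  0.3   1.05  2.03]
dp [[0.14,0.0,0.0],[0.14,0.01,0.0],[0.13,0.0,0.0],[0.14,0.01,-0.01],[0.14,0.0,0.0]] yaw [0.0, -0.01, 0.0, 0.0, 0.0]
end [ 0.5064 -0.2573  0.0395] 104.97
```

View pics/w18.png

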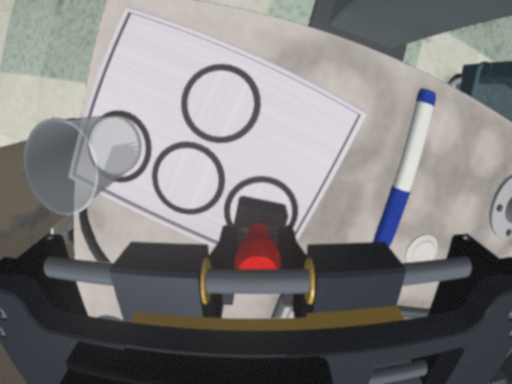

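Request:
{"method": "servo_tool", "body": {"dp": [[0.25,0.02,0],[0.25,0,0],[0.12,0,0],[0.03,0,0],[0,0,0]], "yaw": [0,0,0,0,0]}}

```text
time: 60.8
position: [0.5067, -0.2571, 0.0402]
tool_rot: [-0.204, 1.561, 0.205]
ft_force: [-0.4, -1.4, -0.8]
grip_width: 0.277
```

Request:
{"method": "servo_tool", "body": {"dp": [[0.03,0,0],[0.02,0,0],[0,0,0],[0,0,0],[0,0,0]], "yaw": [0,0,0,0,0]}}

```text
time: 61.3
position: [0.5068, -0.2572, 0.0391]
tool_rot: [-0.205, 1.561, 0.204]
ft_force: [0.7, -0.1, -0.5]
grip_width: 0.277
```

Request:
{"method": "servo_tool", "body": {"dp": [[0.02,0,0],[0.01,0,0],[0,0,0],[0,0,0],[0,0,0]], "yaw": [0,0,0,0,0]}}

```text
time: 61.8
position: [0.5069, -0.2572, 0.0385]
tool_rot: [-0.205, 1.561, 0.204]
ft_force: [-1.8, 0.7, 2.3]
grip_width: 0.276
```

Contact. Release to 0.6, lift and look.

Request:
{"method": "servo_tool", "body": {"dp": [[0,0,0],[0,0,0],[0,0,0],[0,0,0],[0,0,0]], "yaw": [0,0,0,0,0], "fingers": 0.6}}

```text
time: 62.3
position: [0.5067, -0.2572, 0.0382]
tool_rot: [-0.204, 1.561, 0.204]
ft_force: [0.3, -0.3, -0.7]
grip_width: 0.581
```

Request:
{"method": "servo_tool", "body": {"dp": [[-0.4,0,0],[-0.8,0,0],[-1,0,0],[-0.7,0,0],[0,0,0]], "yaw": [0,0,0,0,0]}}

```text
time: 62.8
position: [0.5089, -0.2579, 0.1142]
tool_rot: [-0.208, 1.557, 0.201]
ft_force: [0.8, -0.1, -0.1]
grip_width: 0.6
```

```bash
python3 d.py w19; python3 -c "
from h import *
plan([.44,-.23,.16],100,n=5)
plan([.4405,.249,.165],82,start=[.44,-.23,.16,100],n=20)"
```

```text
[ 0.5089 -0.2579  0.1142] 104.92719670361203 62.8 [ 1.08  0.32 -0.77  1.77  0.24  1.15  2.07] 0.6004621477583059
stampk 858 [ 0.5042 -0.2576  0.0709] [ 0.5073 -0.2567] 0.01282117422670126
beaker 1583 [ 0.4849 -0.3837  0.0786] [ 0.4825 -0.3792] 0.02860190160572529
fitting 205 [ 0.4434 -0.0176  0.0633] [ 0.4425 -0.0047] 0.02431957609951496
from [ 0.5077 -0.2577  0.1124] az 104.9 t 62.85 d [-0.0677  0.0277  0.0476] da -4.9 q7 [ 1.08  0.32 -0.77  1.77  0.24  1.15  2.07]
dp [[-0.38,0.35,-0.47],[-0.38,0.35,-0.47],[-0.38,0.34,-0.48],[-0.38,0.32,-0.48],[-0.38,0.32,-0.49]] yaw [0.16, 0.17, 0.16, 0.17, 0.16]
end [ 0.4401 -0.2301  0.1599] 100.0
from [ 0.44 -0.23  0.16] az 100 t 62.85 d [0.0005 0.479  0.005 ] da -18 q7 [ 1.08  0.32 -0.77  1.77  0.24  1.15  2.07]
dp [[-0.01,0.94,0.17],[-0.01,0.95,0.15],[-0.01,0.95,0.14],[-0.01,0.95,0.12],[-0.01,0.95,0.11]] yaw [0.15, 0.15, 0.15, 0.15, 0.15]
dp [[-0.01,0.95,0.09],[-0.01,0.96,0.08],[-0.01,0.95,0.06],[-0.01,0.96,0.05],[-0.01,0.96,0.03]] yaw [0.15, 0.15, 0.15, 0.15, 0.15]
dp [[-0.01,0.96,0.02],[-0.01,0.95,0.0],[-0.01,0.96,-0.01],[-0.01,0.96,-0.03],[-0.01,0.96,-0.04]] yaw [0.15, 0.15, 0.15, 0.15, 0.15]
dp [[-0.01,0.95,-0.06],[-0.01,0.96,-0.07],[-0.01,0.95,-0.09],[-0.01,0.95,-0.1],[-0.01,0.95,-0.12]] yaw [0.15, 0.15, 0.15, 0.15, 0.15]
end [0.4404 0.2489 0.165 ] 82.0
```

View pics/w19.png

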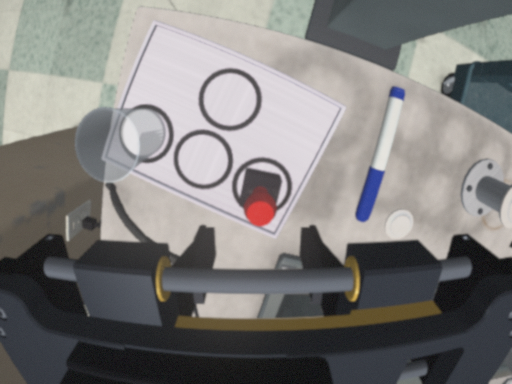

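Request:
{"method": "servo_tool", "body": {"dp": [[-0.38,0.35,-0.47],[-0.38,0.35,-0.47],[-0.38,0.34,-0.48],[-0.38,0.32,-0.48],[-0.38,0.32,-0.49]], "yaw": [0.16,0.17,0.16,0.17,0.16]}}

```text
time: 63.35
position: [0.4378, -0.229, 0.1575]
tool_rot: [-0.135, 1.568, 0.138]
ft_force: [0.0, 0.0, 0.3]
grip_width: 0.598
```

Request:
{"method": "servo_tool", "body": {"dp": [[-0.02,0.94,0.17],[-0.02,0.95,0.15],[-0.02,0.95,0.14],[-0.02,0.95,0.12],[-0.02,0.95,0.11]], "yaw": [0.15,0.15,0.15,0.15,0.15], "fingers": 1.0}}

```text
time: 63.85
position: [0.4384, -0.1088, 0.1599]
tool_rot: [-0.074, 1.571, 0.075]
ft_force: [0.8, -0.9, 0.2]
grip_width: 0.953
```

Request:
{"method": "servo_tool", "body": {"dp": [[-0.01,0.95,0.09],[-0.01,0.96,0.08],[-0.01,0.95,0.06],[-0.01,0.96,0.05],[-0.01,0.96,0.03]], "yaw": [0.15,0.15,0.15,0.15,0.15]}}

```text
time: 64.35
position: [0.4384, 0.0108, 0.1612]
tool_rot: [-0.013, 1.572, 0.013]
ft_force: [0.6, -0.4, 1.0]
grip_width: 0.999
```

Request:
{"method": "servo_tool", "body": {"dp": [[-0.01,0.96,0.02],[-0.01,0.95,0],[-0.01,0.96,-0.01],[-0.01,0.96,-0.03],[-0.01,0.96,-0.04]], "yaw": [0.15,0.15,0.15,0.15,0.15]}}

```text
time: 64.85
position: [0.4387, 0.1303, 0.1625]
tool_rot: [0.048, 1.571, -0.049]
ft_force: [0.6, -0.5, 0.6]
grip_width: 0.999
```

Request:
{"method": "servo_tool", "body": {"dp": [[-0.01,0.95,-0.06],[-0.01,0.96,-0.07],[-0.01,0.95,-0.09],[-0.01,0.95,-0.1],[-0.01,0.95,-0.12]], "yaw": [0.15,0.15,0.15,0.15,0.15]}}

```text
time: 65.35
position: [0.4389, 0.2497, 0.1634]
tool_rot: [0.11, 1.57, -0.111]
ft_force: [0.6, 0.1, 0.9]
grip_width: 1.0
```

Request:
{"method": "servo_tool", "body": {"dp": [[0,0,0],[0,0,0],[0,0,0],[0,0,0],[0,0,0]], "yaw": [0,0,0,0,0]}}

```text
time: 65.85
position: [0.4399, 0.248, 0.1644]
tool_rot: [0.11, 1.568, -0.112]
ft_force: [0.5, 1.1, 0.4]
grip_width: 1.002
```

```bash
python3 - <<'E'
from h import *
np.set_printoptions(precision=4,suppress=True)
im,d,p,M,a,s=wshot('w20');P=wcloud(d,p,M)
print(p,a,s['joint_positions'])
t=P[(d>0)&(np.hypot(P[...,0]-.44,P[...,1]-.249)<.045)&(P[...,2]>.115)&(P[...,2]<.14)]
c,r=cv2.minEnclosingCircle(t[:,:2].astype(np.float32));print(len(t),c,r)
plan([.4405,.249,.0712],82,n=10)
E
```

```text
[0.4399 0.248  0.1644] 81.88589142299988 [ 0.5965  0.224  -1.2719  1.8503  0.228   1.2331  0.6841]
5217 (0.438799649477005, 0.24865980446338654) 0.03211388736963272
from [0.4398 0.2482 0.1645] az 81.9 t 65.9 d [ 0.0007  0.0008 -0.0933] da 0.1 q7 [ 0.6   0.22 -1.27  1.85  0.23  1.23  0.68]
dp [[0.37,0.0,0.0],[0.38,0.01,0.0],[0.37,0.0,0.01],[0.37,0.0,0.0],[0.38,0.01,0.0]] yaw [0.0, 0.0, 0.0, -0.01, 0.0]
dp [[0.37,0.0,0.0],[0.37,0.0,0.01],[0.38,0.01,0.0],[0.37,0.0,0.0],[0.37,0.0,0.0]] yaw [0.0, 0.0, 0.0, 0.0, -0.01]
end [0.4404 0.2489 0.0713] 82.02
```

View pics/w20.png

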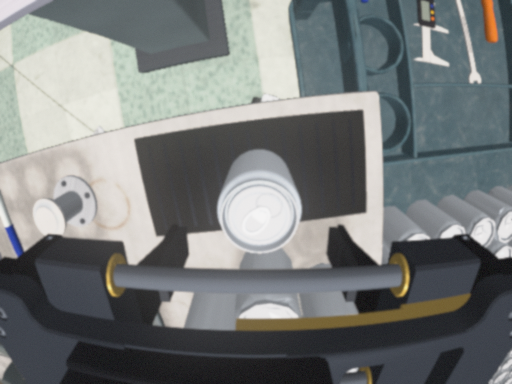

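Request:
{"method": "servo_tool", "body": {"dp": [[0.6,0.03,0.03],[0.9,0,0],[0.9,0,0],[0.9,0,0],[0.4,0,0]], "yaw": [0,0,0,0,0]}}

```text
time: 66.4
position: [0.4387, 0.2489, 0.0692]
tool_rot: [0.108, 1.572, -0.111]
ft_force: [-0.5, -0.8, 0.0]
grip_width: 0.996
```

Request:
{"method": "servo_tool", "body": {"dp": [[0.03,0,0],[0,0,0],[0,0,0],[0,0,0],[0,0,0]], "yaw": [0,0,0,0,0], "fingers": 0.6, "grip_force": 30}}

```text
time: 66.9
position: [0.4411, 0.2498, 0.0722]
tool_rot: [0.11, 1.566, -0.11]
ft_force: [-0.1, -0.8, 4.5]
grip_width: 0.752
```

Request:
{"method": "servo_tool", "body": {"dp": [[0,0,0],[-0.5,0,0],[-1,0,0],[-1,0,0],[-1,0,0]], "yaw": [0,0,0,0,0]}}

```text
time: 67.4
position: [0.4396, 0.25, 0.1596]
tool_rot: [0.109, 1.569, -0.109]
ft_force: [0.9, 0.4, -4.3]
grip_width: 0.754
```

```bash
python3 -c "
from h import *
plan([.4345,-.3055,.18],82,n=25)"
```

```text
from [0.4396 0.25   0.1596] az 82.0 t 67.4 d [-0.0051 -0.5555  0.0204] da -0.0 q7 [ 0.59  0.24 -1.27  1.85  0.24  1.23  0.67]
dp [[-0.03,-0.88,0.11],[-0.04,-0.88,0.12],[-0.03,-0.88,0.11],[-0.03,-0.89,0.12],[-0.03,-0.88,0.11]] yaw [0.0, 0.0, 0.0, 0.0, 0.0]
dp [[-0.04,-0.88,0.12],[-0.03,-0.88,0.11],[-0.03,-0.88,0.12],[-0.03,-0.88,0.11],[-0.04,-0.88,0.12]] yaw [0.0, 0.0, 0.0, 0.0, 0.0]
dp [[-0.03,-0.89,0.11],[-0.03,-0.88,0.12],[-0.03,-0.88,0.11],[-0.04,-0.88,0.12],[-0.03,-0.88,0.11]] yaw [0.0, 0.0, 0.0, 0.0, 0.0]
dp [[-0.03,-0.88,0.12],[-0.03,-0.88,0.11],[-0.04,-0.89,0.12],[-0.03,-0.88,0.12],[-0.03,-0.88,0.11]] yaw [0.0, 0.01, 0.0, 0.0, 0.0]
dp [[-0.03,-0.88,0.12],[-0.04,-0.88,0.11],[-0.03,-0.88,0.12],[-0.03,-0.88,0.12],[-0.04,-0.88,0.11]] yaw [0.0, 0.0, 0.0, 0.0, 0.0]
end [ 0.4345 -0.3054  0.1801] 81.98
```

Request:
{"method": "servo_tool", "body": {"dp": [[-0.15,-0.88,0.11],[-0.15,-0.88,0.12],[-0.15,-0.88,0.11],[-0.15,-0.89,0.12],[-0.15,-0.88,0.11]], "yaw": [0,0,0,0,0]}}

```text
time: 67.9
position: [0.4384, 0.1383, 0.1774]
tool_rot: [0.109, 1.568, -0.109]
ft_force: [-0.5, -0.4, -3.5]
grip_width: 0.756
```

Request:
{"method": "servo_tool", "body": {"dp": [[0,-0.88,0.12],[0,-0.88,0.11],[0,-0.88,0.12],[0,-0.88,0.11],[0,-0.88,0.12]], "yaw": [0,0,0,0,0]}}

```text
time: 68.4
position: [0.4376, 0.0275, 0.1774]
tool_rot: [0.108, 1.568, -0.109]
ft_force: [-0.3, -0.3, -4.1]
grip_width: 0.756
```

Request:
{"method": "servo_tool", "body": {"dp": [[0,-0.89,0.11],[0,-0.88,0.12],[0,-0.88,0.11],[0,-0.88,0.12],[0,-0.88,0.11]], "yaw": [0,0,0,0,0]}}

```text
time: 68.9
position: [0.4365, -0.0835, 0.1774]
tool_rot: [0.109, 1.568, -0.109]
ft_force: [0.8, 0.1, -4.4]
grip_width: 0.753
```

Request:
{"method": "servo_tool", "body": {"dp": [[0,-0.88,0.12],[0,-0.88,0.11],[0,-0.89,0.12],[0,-0.88,0.12],[0,-0.88,0.11]], "yaw": [0,0,0,0,0]}}

```text
time: 69.4
position: [0.4359, -0.1959, 0.1775]
tool_rot: [0.109, 1.568, -0.109]
ft_force: [0.7, 0.2, -3.1]
grip_width: 0.754
```

Request:
{"method": "servo_tool", "body": {"dp": [[0,-0.88,0.12],[0,-0.88,0.11],[0,-0.88,0.12],[0,-0.88,0.12],[0,-0.88,0.11]], "yaw": [0,0,0,0,0]}}

```text
time: 69.9
position: [0.435, -0.3074, 0.1774]
tool_rot: [0.11, 1.568, -0.11]
ft_force: [0.4, 0.3, -3.6]
grip_width: 0.758
```

Request:
{"method": "servo_tool", "body": {"dp": [[0.3,0,0],[0.5,0,0],[0.2,0,0],[0,0,0],[0,0,0]], "yaw": [0,0,0,0,0]}}

```text
time: 70.4
position: [0.4352, -0.3049, 0.1525]
tool_rot: [0.109, 1.568, -0.109]
ft_force: [0.4, -0.1, -3.5]
grip_width: 0.756
```

```bash
python3 -c "
from h import *
plan([.4346,-.3054,.075],82,n=5)"
```

```text
from [ 0.4352 -0.3049  0.1525] az 82.1 t 70.4 d [-0.0006 -0.0005 -0.0775] da -0.1 q7 [ 1.24  0.18 -0.75  1.81  0.13  1.2   1.89]
dp [[0.62,0.0,0.0],[0.62,-0.01,-0.01],[0.62,0.0,0.0],[0.62,-0.01,-0.01],[0.62,0.0,0.0]] yaw [0.0, 0.01, 0.0, 0.0, 0.0]
end [ 0.4346 -0.3053  0.075 ] 82.02
```

Request:
{"method": "servo_tool", "body": {"dp": [[0.6,-0.02,0],[0.9,0,0],[0.8,0,0],[0.6,0,0],[0.15,0,0]], "yaw": [0,0,0,0,0]}}

```text
time: 70.9
position: [0.4337, -0.3051, 0.0741]
tool_rot: [0.111, 1.571, -0.108]
ft_force: [-0.7, -0.1, -3.1]
grip_width: 0.754
```

Request:
{"method": "servo_tool", "body": {"dp": [[0,0,0],[0,0,0],[0,0,0],[0,0,0],[0,0,0]], "yaw": [0,0,0,0,0]}}

```text
time: 71.4
position: [0.4351, -0.3063, 0.0768]
tool_rot: [0.109, 1.567, -0.11]
ft_force: [-0.5, 0.6, -4.9]
grip_width: 0.755
```

Request:
{"method": "servo_tool", "body": {"dp": [[0.1,0.02,0],[0.08,0,0],[0.02,0,0],[0,0,0],[0,0,0]], "yaw": [0,0,0,0,0]}}

```text
time: 71.9
position: [0.4349, -0.3055, 0.0712]
tool_rot: [0.11, 1.568, -0.11]
ft_force: [-0.0, 0.3, -2.6]
grip_width: 0.755
```

Request:
{"method": "servo_tool", "body": {"dp": [[0.03,0,0],[0.01,0,0],[0,0,0],[0,0,0],[0,0,0]], "yaw": [0,0,0,0,0]}}

```text
time: 72.4
position: [0.435, -0.3055, 0.0712]
tool_rot: [0.109, 1.568, -0.11]
ft_force: [-4.1, 1.5, 4.9]
grip_width: 0.756
```

Request:
{"method": "servo_tool", "body": {"dp": [[-0.02,0,0],[0,0,0],[0,0,0],[0,0,0],[0,0,0]], "yaw": [0,0,0,0,0], "fingers": 1.0}}

```text
time: 72.9
position: [0.4351, -0.3056, 0.0708]
tool_rot: [0.109, 1.568, -0.11]
ft_force: [0.4, -0.1, -0.5]
grip_width: 0.99
```

Request:
{"method": "servo_tool", "body": {"dp": [[-0.4,0,0],[-1,0,0],[-1,0,0],[-1,0,0],[-1,0,0]], "yaw": [0,0,0,0,0]}}

```text
time: 73.4
position: [0.4351, -0.3054, 0.1826]
tool_rot: [0.109, 1.567, -0.11]
ft_force: [-0.1, -1.2, 0.0]
grip_width: 1.001
```

Request:
{"method": "servo_tool", "body": {"dp": [[-1,0,-0.3],[-1,0,-0.4],[-0.4,-0.05,-0.3],[0,0,0],[0,0,0]], "yaw": [0,0,0,0,0]}}

```text
time: 73.9
position: [0.4097, -0.3032, 0.2401]
tool_rot: [0.11, 1.569, -0.11]
ft_force: [0.3, 0.0, 0.1]
grip_width: 1.0
```

```bash
python3 d.py w21; python3 - <<'E'
from h import *
for n in('top','scene'):
    im,d=ctrl.get_image(n);save(im,n+'21');np.savez('pics/%s21.npz'%n,im=im,d=d)
    P=cloud(n,d)
    for f in (0,21):
        z=np.load('pics/%s%d.npz'%(n,f));P=cloud(n,z['d'])
        for nm,(x,y,r,z0,z1) in {'can':(.435,-.301,.05,.112,.14),'stampk':(.507,-.25,.03,.055,.085),'beaker':(.485,-.375,.045,.072,.095),'cap':(.4385,.0015,.032,.062,.08)}.items():
            q=P[(z['d']>0)&(np.hypot(P[...,0]-x,P[...,1]-y)<r)&(P[...,2]>z0)&(P[...,2]<z1)]
            if len(q)>5: c,rr=cv2.minEnclosingCircle(q[:,:2].astype(np.float32)); print(n,f,nm,len(q),np.round(c,4),round(rr,4))
E
```

```text
[ 0.4097 -0.3032  0.2401] 81.969510178954 73.9 [ 1.31  0.05 -0.74  1.74  0.04  1.36  1.99] 1.000165221988733
can 2951 [ 0.4315 -0.3054  0.1215] [ 0.4346 -0.306 ] 0.03283076360821724
stampk 331 [ 0.5032 -0.2577  0.07  ] [ 0.5073 -0.257 ] 0.013210483826696873
beaker 482 [ 0.4875 -0.3768  0.0781] [ 0.4829 -0.379 ] 0.028407596051692963
fitting 182 [ 0.4346 -0.0076  0.0643] [0.4393 0.0011] 0.026508696377277374
top 0 can 573 [ 0.4364 -0.3047] 0.033
top 0 stampk 81 [ 0.5084 -0.2565] 0.0128
top 0 beaker 108 [ 0.4839 -0.3773] 0.0283
top 0 cap 89 [0.4395 0.0021] 0.023
top 21 can 206 [ 0.4271 -0.3171] 0.0245
top 21 stampk 80 [ 0.5083 -0.2558] 0.0126
top 21 beaker 74 [ 0.4835 -0.3788] 0.028
top 21 cap 309 [0.4404 0.0016] 0.0252
scene 0 can 427 [ 0.4321 -0.3044] 0.0321
scene 0 stampk 81 [ 0.5036 -0.2555] 0.0132
scene 0 beaker 84 [ 0.4814 -0.3804] 0.0295
scene 0 cap 20 [0.433  0.0005] 0.0211
scene 21 can 432 [ 0.4321 -0.3047] 0.0323
scene 21 stampk 79 [ 0.5038 -0.2553] 0.0124
scene 21 beaker 92 [ 0.482 -0.381] 0.0286
scene 21 cap 291 [0.4374 0.0009] 0.026
```

View pics/w21.png

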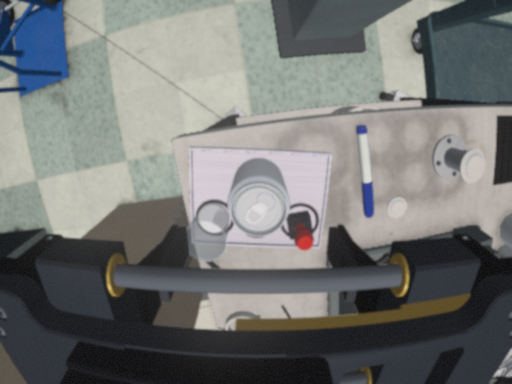

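View pics/scene21.png

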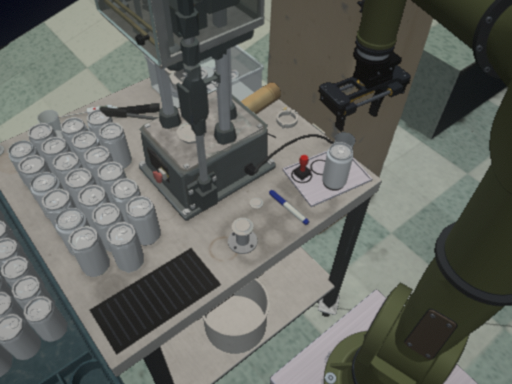

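```bash
python3 -c "
from bench import ctrl
print(ctrl.close_job(), ctrl.get_state()['time'])"
```

```text
the job is handed in; nothing more can be done
the job is handed in; nothing more can be done
```

The job is done and handed in after about 74 s of the 149 s allowed. I stood the can, stamp and beaker upright on the mat together, laid the cap on the fitting, then put the three back in the tray with the same grips.

**Cap:** The last wrist measurements show it flat and centred on the fitting to about 1 mm. The tilt I fitted was about 0.6° on the overall surface, which is within what the depth camera can tell.

**Can, stamp and beaker:** All three stand upright. From the same wrist viewpoint as at the start, the can and stamp are under 1 mm and the beaker about 1.5 mm from their first positions.

**Checks that disagreed:**
- **Between cameras:** the top, scene and wrist cameras differ by up to about 4 mm in absolute position. I therefore compared each camera only with its own first picture.
- **Top camera on the can:** its last reading was about 15 mm off because the hand hid part of the can. The scene and wrist cameras agree that it is in place.

The forces I read after each move peaked at about 15 N, when the stamp touched down on the mat, and the robot was touching nothing when I handed in.

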